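# Pull down the stock cupboard flap with the hooked rod

### The arm

A 7-joint arm with a two-finger parallel gripper is mounted at the origin on the work surface. World frame = base frame: x ahead of the robot, y to its left, z up, the work surface at z = 0. Lengths are in mm, angles in rad, forces in N, time in s.
With the tool pointing down it reaches from about 400 to 875 mm from the base axis. Payload 4.4 kg.
Tool frame: the origin (TCP) lies at the very end of the fingers, on their centre line; the grasp point (between the pads) lies 19 mm behind it; y points along the fingers, z is the direction in which the jaws open and shut, and the axes are right-handed (so a half turn about y gives the same grasp; the last joint's range is limited). The gripper opens to 85 mm and grips with 20 to 120 N. Pads are 22 mm wide; open, the fingers measure 114 mm over their backs; the gripper's body (76 mm by 85 mm) begins 54 mm behind the grasp point. The pads swing forward as they close: fully open they stand 13 mm farther back than shut.
Start: joints at [-1.337, 0.628, 0.038, 1.517, -0.027, 0.996, -0.02], TCP at [191.94, 621.029, 231.313] pointing down, gripper open.
Joint ranges: [-3.06, 3.06], [-0.37, 2.12], [-1.25, 1.32], [0.18, 2.47], [-1.1, 4.24], [0.23, 1.98], [-2.94, 2.94]. Speed limits (rad/s): [2.57, 2.57, 3.14, 3.14, 3.14, 3.14, 3.14].

### API

Orientations are given as [roll, pitch, yaw] about the fixed x, y, z axes, in that order (R = Rz(yaw) Ry(pitch) Rx(roll)).
In Python, from cell import read_state, get_image, finish_job gives the robot as it stands. The module is installed in compiled form; this text tells all that it offers.
- The arm moves only by the tool servo_tool, never from a script. Its argument "increments" is a list of rows, each an object of numbers: "dx", "dy", "dz": the shift along the world's x, y, z in cm; "ax", "ay", "az": the turn, a rotation vector about the world's x, y, z in rad; "claw": the closure, from -1 (fully open) to 1 (shut). A call has 1 to 8 rows; each row is the pose to reach, as a shift and turn from the pose commanded when the call began; what a row does not reach only later rows make up. A row lasts 1/12 s, in which the tool goes at most 41.7 mm and 7.16 degrees, less where a joint would pass 70% of its speed; a pose out of reach is approached as far as the arm can. A call with a gripper value outside its range is refused whole. The fingers move at their own pace and stop on an object; the grip force is fixed at half the most. Time passes only in rows, so rows that repeat a pose let the fingers close. It gives the time, the measured TCP pose, the force and the opening at its end, in the units of the state.
- read_state(): the state, without advancing time (a new reading comes with each control period).
- get_image(name): name is "scene" or "top" or "wrist"; returns a dict with "color" (480x640x3 uint8, red, green, blue), "fov_y" (degrees; the focal length in pixels is half the picture's height over the tangent of half this angle, whatever the lens; pixels are square), "cx", "cy" (the principal point, pixels), "R" (3x3) and "t" (3): a world point X has camera coordinates R X + t. Camera axes: x right, y down, z forward; pixel columns grow to the right and rows downward; lengths in mm; the calibration is good to about 2 mm. A picture is of the moment at which its call begins. There is no depth.
- finish_job(): hands the job in, once; it reports no verdict.
The state is a dict: "clock": time; "qpos": joint angles; "qd": joint speeds; "tau": joint torques, N m; "eef_pos": TCP position; "tool_rot": TCP orientation; "force": force on the tool from outside, world axes, zero at the start; "torque": the same for the moment, N m; "width": finger opening in mm.
Only numpy, scipy, OpenCV 4.12 (cv2) and the standard library are available. Lean on these libraries where they do the work, as an engineer would, in place of code of your own. Each camera call takes 0.05 s, during which the arm holds its last target.

### The job

Take the pull rod from its wooden rest, hook its bent end sideways through the steel eye on the raised cupboard's flap and, with the hook staying in the eye, swing the flap gently all the way down to its stop. Then unhook the rod and lay it back in the two notches of its rest as it lay before, leaving the flap fully down. Touch the cupboard and its flap only with the rod, never force or bang the flap, and leave the loose turned parts where they are.

Things in the scene. Friction and masses are not known exactly. Their poses are not given: they have to be found in the camera images.
- rod: Pull rod, 306 mm long, about 0.22 kg: black square handle 120 x 20 x 20 mm, then along +x a steel shaft 120 long, 10 in diameter, then a straight finger (the hook), 8 in diameter, bent square along +y, ending 30 mm from the shaft's axis. Origin: middle of the handle's underside; z up as it lies in the rest; shaft and finger axes 10 mm above the origin.
- rod_grip (a point): Centre of the rod's handle (10 mm above rod), the place to grip; axes as rod.
- rod_hook (a point): Point on the axis of the rod's hook finger, 17 mm from the shaft's axis and 13 mm from the finger's end; in rod's frame at (180, 17, 10) mm. Axes as rod, so the finger points along +y.
- rest: Fixed wooden rest, base 130 x 70 mm. Two posts 12 mm thick, 42 mm either side of the origin along x, each with a notch: floor 40 mm above the bench, 25 wide, flaring to 42 at the top, 62 above the bench. Origin: on the bench under its centre; x towards the lying rod's hook. The rod lies with its handle in both notches, its origin 40 mm above this one, axes alike within 0.02 rad.
- cupboard: Fixed plywood stock cupboard on four steel legs, 294 wide, 155 deep, up to 337 mm high; its roof juts 9 mm out in front of the hinge line. Origin: on the bench straight below the middle of the hinge line; -x points out of its front, y runs along the hinge line, z up.
- hinge_mid (a point): Middle of the flap's hinge line, 180 mm above the cupboard's origin; axes as cupboard.
- flap (a joint): Flap angle, rad: 0 = shut (upright), grows as its top swings out and down to the cupboard's -x; 1.571 = fully down, level, at a hard stop. Plywood, 266 wide, 140 from hinge to edge, 8 thick, about 0.3 kg. Turns stiffly (0.5 N m friction) and stays where left: some 5 N at the eye starts it, 3 N moves it near the bottom. Over 2 rad/s is banging it; over 15 N from the rod is forcing it.
- eye_track (a point): Moves with the flap: 110 mm from the hinge along it, 31 out from it; -x out of the flap's outer face, y along the hinge. The eye is a ring of 6 mm steel wire, hole 24 across, hole axis along y, centred on the y line through this point, clamped up to 42 mm either way of it: where is not measured, find it by sight or feel. The hook enters towards +y, the rod pointing into the cupboard.
- cap: Loose turned aluminium cap, 44 mm across, 26 high, standing on the bench; to be left alone. Origin under its centre.
- collar: Loose steel ring, 52 mm across, 16 high, lying on the bench; to be left alone. Origin under its centre.
- bush: Loose turned aluminium stepped bush, 34 mm across, 40 high, standing on the bench; to be left alone. Origin under its centre.
Mind the look-alikes: they are no part of the job. Of the things shaped like the rest, the wooden one is meant.

How it is judged:
By the outcome, as a careful person would: the job done as asked, in the order asked, and still so for the second after the job is handed in, with the robot touching nothing.
It also fails if it takes over 64 s, if anything falls off the work surface, if the arm or the gripper's body presses on something with over 40 N, if the wrist force passes 120 N, or if a joint passes its speed limit or range.

## Working session

There is one attempt and no reset: what is moved stays moved. The work goes in short steps, Python scripts to look and compute and a tool call to move; the robot and the scene stay as the last step left them, time stands still between calls to the robot, and variables do not carry over. Pictures are saved under pics/ and viewed, and the job is handed in when it is done.

Besides the shell and the picture viewer there is one more tool, called after ">>>" as name(argument=value, ...) on one line, values as JSON. servo_tool: Moves the arm, as the interface text tells. Its arguments: {"type":"object","properties":{"increments":{"type":"array","items":{"type":"object","properties":{"dx":{"type":"number"},"dy":{"type":"number"},"dz":{"type":"number"},"ax":{"type":"number"},"ay":{"type":"number"},"az":{"type":"number"},"claw":{"type":"number"}}}}},"required":["increments"]}

```bash
mkdir -p pics
cat > h.py <<'E'
from cell import read_state,get_image,finish_job
import numpy as np,cv2,json,pickle
def snap(n,f):
    im=get_image(n); pickle.dump(im,open(f'pics/{f}.pkl','wb')); cv2.imwrite(f'pics/{f}.png',im['color'][:,:,::-1]); return im
def load(f): return pickle.load(open(f'pics/{f}.pkl','rb'))
def crop(f,x0,y0,w,h,s,o):
    im=load(f)['color'][y0:y0+h,x0:x0+w,::-1]; cv2.imwrite(f'pics/{o}.png',cv2.resize(im,None,fx=s,fy=s,interpolation=cv2.INTER_CUBIC))
def K(im):
    f=240/np.tan(np.radians(im['fov_y'])/2); return f
def ray(im,u,v):
    f=K(im);R=np.array(im['R']);t=np.array(im['t'])
    d=R.T@np.array([(u-im['cx'])/f,(v-im['cy'])/f,1]); return -R.T@t,d
def atz(im,u,v,z):
    c,d=ray(im,u,v); return c+d*(z-c[2])/d[2]
def proj(im,X):
    p=np.array(im['R'])@np.array(X,float)+np.array(im['t']); f=K(im); return np.array([im['cx']+f*p[0]/p[2],im['cy']+f*p[1]/p[2]])
def tri(*obs):
    A=np.zeros((3,3));b=np.zeros(3)
    for im,u,v in obs:
        c,d=ray(im,u,v);d=d/np.linalg.norm(d);P=np.eye(3)-np.outer(d,d);A+=P;b+=P@c
    return np.linalg.solve(A,b)
E
python3 - <<'E'
from h import *
for n in['scene','top','wrist']:
    im=snap(n,n+'0'); c,d=ray(im,320,240); print(n,im['fov_y'],im['cx'],im['cy'],c,d)
print(read_state())
E
```

```text
scene 49.65149680983038 316.3809520278358 244.28577844165218 [1024.64569659  567.1772892   672.87008652] [-0.52731753 -0.63905855 -0.56005116]
top 57.48542289032148 321.41815019319904 232.6485016275547 [460.9288546    8.559221   961.56762409] [ 0.07464223  0.01105619 -0.99729586]
wrist 64.3170997004599 317.01085832038774 237.43400956031428 [118.38709301 643.21579146 373.00902004] [ 0.29417344 -0.0845995  -0.95205642]
{'clock': 0.15, 'qpos': array([-1.33679633,  0.62911939,  0.03844413,  1.51811887, -0.02701965,
        0.99624964, -0.019982  ]), 'qd': array([-1.52749012e-03, -3.03232799e-03, -8.52343808e-04, -2.86723386e-03,
       -6.92176939e-04, -5.78438031e-04,  8.55443368e-05]), 'tau': array([ 1.76866277e-03, -5.63801837e+01,  1.22748580e+00, -1.93652683e+01,
        1.10386426e-02,  7.30479893e-03, -2.99542160e-05]), 'eef_pos': array([191.79224504, 620.59375218, 230.61569574]), 'tool_rot': array([-1.57217437e+00,  1.45971644e-05, -2.99788807e-01]), 'force': array([-0.1558592 ,  0.40746736, -0.21498259]), 'torque': array([0.01339414, 0.02696801, 0.07084572]), 'width': 85.47036187427818}
```

View pics/scene0.png

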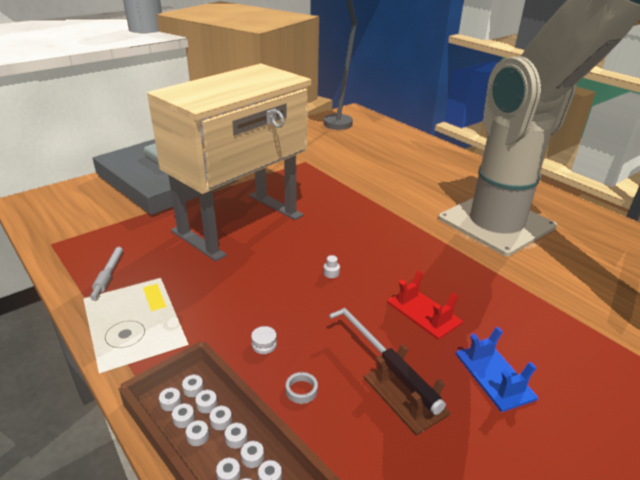

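View pics/top0.png

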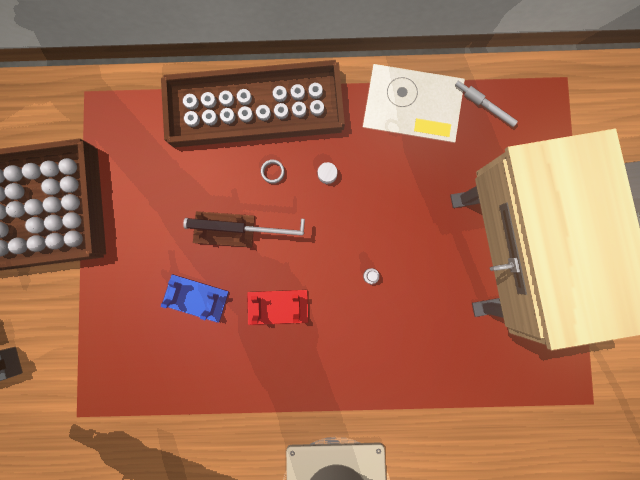

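View pics/wrist0.png

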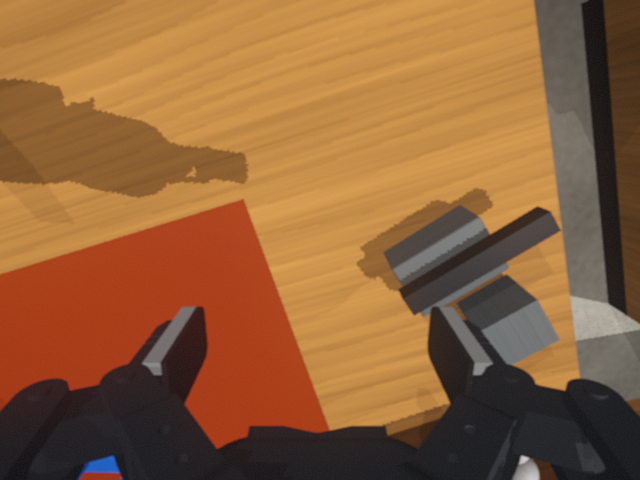

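Run:
```python
from h import *
crop('top0',170,190,160,80,5,'c1'); crop('top0',440,120,200,240,3.2,'c2')
crop('scene0',140,60,190,200,3.5,'c3'); crop('scene0',320,290,140,145,5,'c4')
```

```text
(no output)
```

View pics/c1.png

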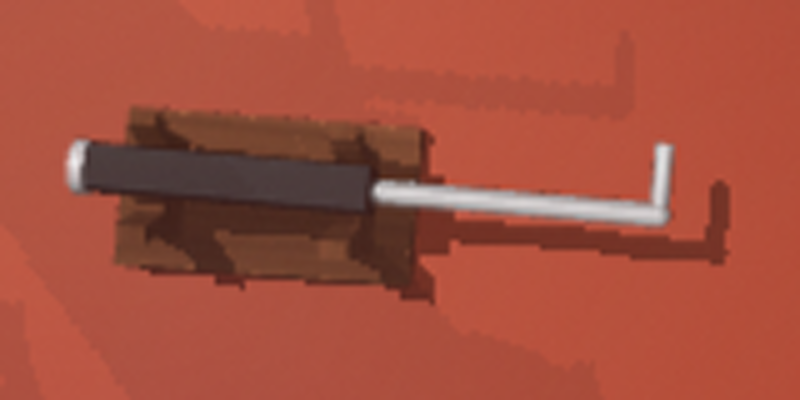

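View pics/c2.png

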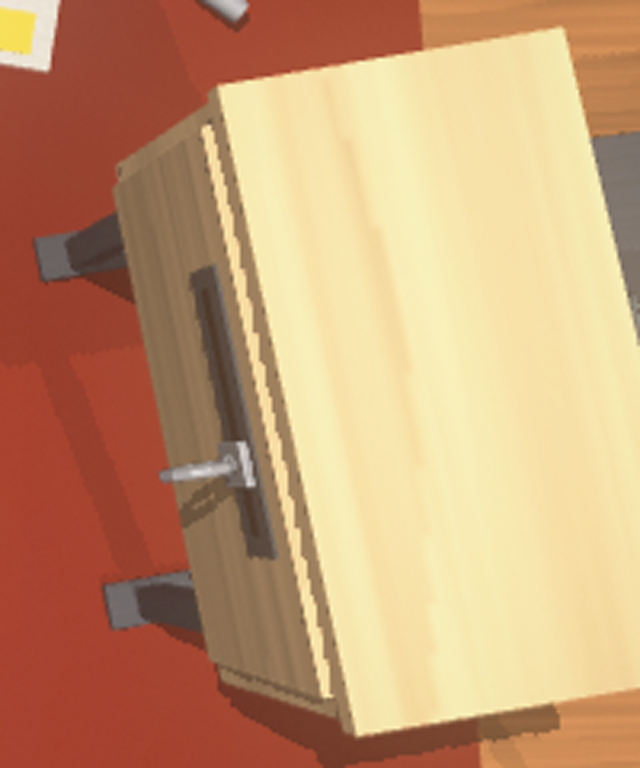

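View pics/c3.png

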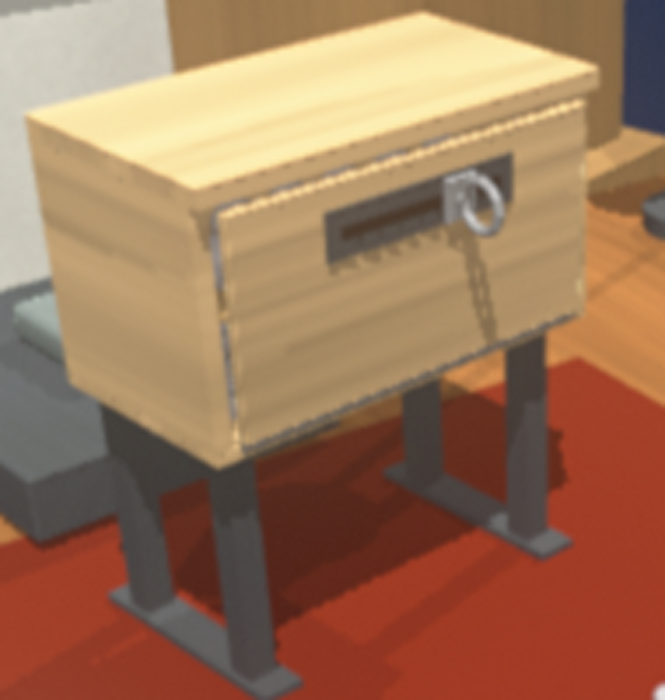

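View pics/c4.png

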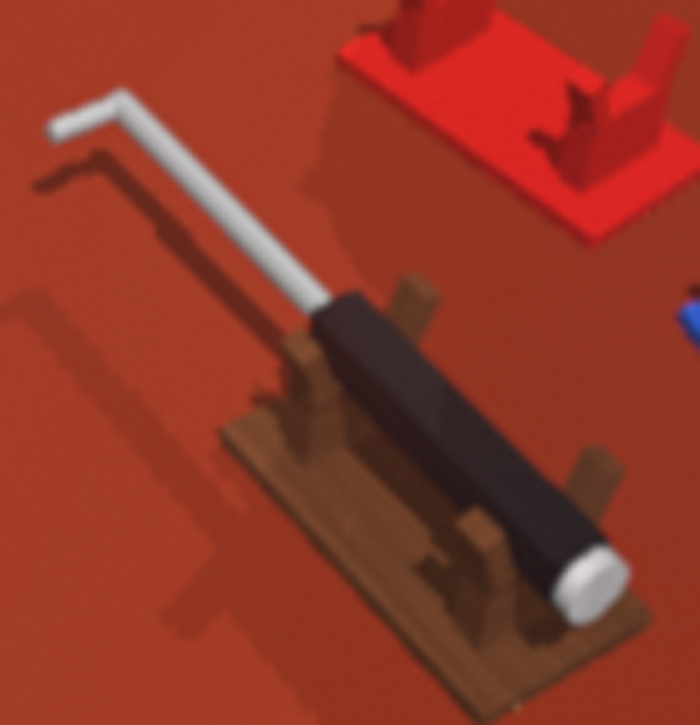

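```bash
cat > fit.py <<'E'
from h import *
from scipy.optimize import least_squares
T=load('top0');S=load('scene0')
def W(p,X):
    c,s=np.cos(p[2]),np.sin(p[2]); return np.array([p[0]+c*X[0]-s*X[1],p[1]+s*X[0]+c*X[1],X[2]+p[3]])
def fit(obs,p0,extra=None):
    def r(p):
        o=[]
        for im,u,v,X in obs: o+=list(proj(im,W(p,X))-[u,v])
        return np.array(o+[(p[3]-p0[3])/3])
    q=least_squares(r,p0); return q.x,r(q.x)
rod=[(T,302,232.6,(180,0,10)),(T,302.8,219.4,(180,30,10)),(T,245.2,228,(60,0,10)),(T,187,218.6,(-60,10,20)),(T,186.4,228.4,(-60,-10,20)),
(S,344.4,309.4,(180,0,10)),(S,330.4,316.4,(180,30,10)),(S,383.6,351,(60,0,10)),(S,391.6,348.4,(60,-10,20))]
q,r=fit(rod,[600,200,-1.57,40]);print('rod',q.round(3));print(r.round(1))
cup=[(T,507.2,147.5,(-9,147,337)),(T,550.9,350.3,(-9,-147,337)),(T,615.9,128.75,(146,147,337)),
(S,196.3,114.3,(-9,147,337)),(S,310.9,80.6,(-9,-147,337)),(S,147.7,93.7,(146,147,337)),(S,261.4,63.4,(146,-147,337))]
q,r=fit(cup,[500,-300,-1.4,0]);print('cup',q.round(3));print(r.round(1))
# eye
def ex(y,fl=0,a=31,l=110): return W(q,(-a*np.cos(fl)-l*np.sin(fl), y, 180+l*np.cos(fl)-a*np.sin(fl)))
for y in range(-45,46,15): print(y,ex(y).round(1),proj(T,ex(y)).round(1),proj(S,ex(y)).round(1))
E
python3 fit.py
```

```text
rod [564.405 235.463  -1.685  39.442]
[-0.3  0.9  0.2 -0.1 -0.4  0.6  0.2 -0.2 -0.3 -0.5 -0.7  0.8 -0.7 -0.4
  1.5  1.8 -1.  -2.3 -0.2]
cup [ 491.538 -291.568   -1.433   -0.592]
[ 1.5 -0.7  0.6  0.  -2.5  0.8 -1.1 -0.4 -0.3 -1.   0.5 -0.7  0.8  1.
 -0.2]
-45 [ 442.7 -267.   289.4] [507.2 279.8] [283.  115.7]
-30 [ 457.6 -265.   289.4] [505.2 270. ] [277.5 117.6]
-15 [ 472.4 -262.9  289.4] [503.2 260.3] [272.  119.5]
0 [ 487.3 -260.9  289.4] [501.2 250.6] [266.3 121.4]
15 [ 502.1 -258.8  289.4] [499.3 241. ] [260.6 123.4]
30 [ 517.  -256.7  289.4] [497.3 231.3] [254.7 125.4]
45 [ 531.9 -254.7  289.4] [495.4 221.8] [248.8 127.4]
```

>>> servo_tool(increments=[{"dx": 37.2,"dy": -38.6,"dz": -6,"az": -1.385,"claw": -1},{"dx": 37.2,"dy": -38.6,"dz": -6,"az": -1.385,"claw": -1},{"dx": 37.2,"dy": -38.6,"dz": -6,"az": -1.385,"claw": -1},{"dx": 37.2,"dy": -38.6,"dz": -6,"az": -1.385,"claw": -1},{"dx": 37.2,"dy": -38.6,"dz": -6,"az": -1.385,"claw": -1},{"dx": 37.2,"dy": -38.6,"dz": -6,"az": -1.385,"claw": -1},{"dx": 37.2,"dy": -38.6,"dz": -6,"az": -1.385,"claw": -1},{"dx": 37.2,"dy": -38.6,"dz": -6,"az": -1.385,"claw": -1}])

```text
invalid input at $.increments[0]: expected keys dx, dy, dz, ax, ay, az, claw
```

>>> servo_tool(increments=[{"dx": 37.2,"dy": -38.6,"dz": -6,"ax": 0,"ay": 0,"az": -1.385,"claw": -1},{"dx": 37.2,"dy": -38.6,"dz": -6,"ax": 0,"ay": 0,"az": -1.385,"claw": -1},{"dx": 37.2,"dy": -38.6,"dz": -6,"ax": 0,"ay": 0,"az": -1.385,"claw": -1},{"dx": 37.2,"dy": -38.6,"dz": -6,"ax": 0,"ay": 0,"az": -1.385,"claw": -1},{"dx": 37.2,"dy": -38.6,"dz": -6,"ax": 0,"ay": 0,"az": -1.385,"claw": -1},{"dx": 37.2,"dy": -38.6,"dz": -6,"ax": 0,"ay": 0,"az": -1.385,"claw": -1},{"dx": 37.2,"dy": -38.6,"dz": -6,"ax": 0,"ay": 0,"az": -1.385,"claw": -1},{"dx": 37.2,"dy": -38.6,"dz": -6,"ax": 0,"ay": 0,"az": -1.385,"claw": -1}])

```text
clock: 0.82
eef_pos: [422.7, 380.9, 194.0]
tool_rot: [-1.571, 0.0, -1.306]
force: [0.6, 0.1, -1.4]
width: 85.4
```

>>> servo_tool(increments=[{"dx": 14.2,"dy": -14.5,"dz": -3,"ax": 0,"ay": 0,"az": -0.38,"claw": -1},{"dx": 14.2,"dy": -14.5,"dz": -3,"ax": 0,"ay": 0,"az": -0.38,"claw": -1},{"dx": 14.2,"dy": -14.5,"dz": -3,"ax": 0,"ay": 0,"az": -0.38,"claw": -1},{"dx": 14.2,"dy": -14.5,"dz": -3,"ax": 0,"ay": 0,"az": -0.38,"claw": -1},{"dx": 14.2,"dy": -14.5,"dz": -3,"ax": 0,"ay": 0,"az": -0.38,"claw": -1},{"dx": 14.2,"dy": -14.5,"dz": -3,"ax": 0,"ay": 0,"az": -0.38,"claw": -1},{"dx": 14.2,"dy": -14.5,"dz": -3,"ax": 0,"ay": 0,"az": -0.38,"claw": -1}])

```text
clock: 1.4
eef_pos: [565.3, 234.1, 163.6]
tool_rot: [-1.571, -0.002, -1.686]
force: [0.5, 1.1, -0.8]
width: 85.1
```

Run:
```python
from h import *
im=snap('wrist','w1'); s=read_state(); print(s['eef_pos'],s['tool_rot'],s['clock'])
for X in [(-60,10,20),(-60,-10,20),(60,10,20),(60,-10,20),(180,0,10),(180,30,10)]:
    import math
    q=[564.4,235.46,-1.685,39.4];c,sn=np.cos(q[2]),np.sin(q[2])
    print(X,proj(im,[q[0]+c*X[0]-sn*X[1],q[1]+sn*X[0]+c*X[1],q[3]+X[2]]).round(0))
```

```text
[563.77196983 236.76720321 163.706174  ] [-1.57198447e+00 -2.34750607e-04 -1.68183562e+00] 1.45
(-60, 10, 20) [332. 142.]
(-60, -10, 20) [300. 143.]
(60, 10, 20) [330. 313.]
(60, -10, 20) [302. 313.]
(180, 0, 10) [316. 434.]
(180, 30, 10) [352. 434.]
```

View pics/w1.png

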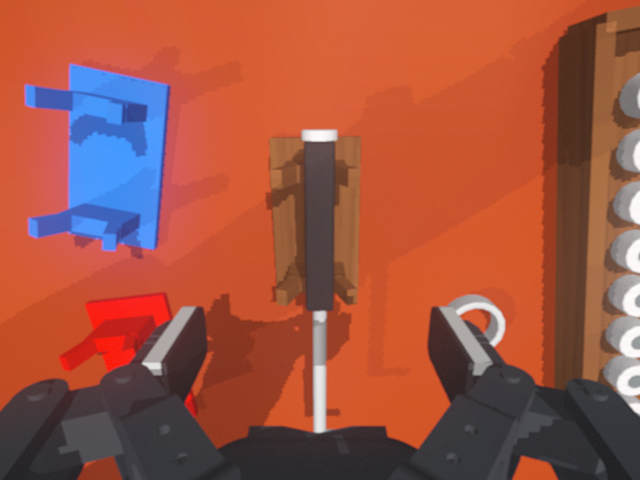

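>>> servo_tool(increments=[{"dx": 0.1,"dy": -0.1,"dz": -4,"ax": 0,"ay": 0,"az": 0,"claw": -1},{"dx": 0.1,"dy": -0.1,"dz": -8,"ax": 0,"ay": 0,"az": 0,"claw": -1},{"dx": 0.1,"dy": -0.1,"dz": -11,"ax": 0,"ay": 0,"az": 0,"claw": -1},{"dx": 0.1,"dy": -0.1,"dz": -12.5,"ax": 0,"ay": 0,"az": 0,"claw": -1},{"dx": 0.1,"dy": -0.1,"dz": -13.1,"ax": 0,"ay": 0,"az": 0,"claw": -1},{"dx": 0.1,"dy": -0.1,"dz": -13.1,"ax": 0,"ay": 0,"az": 0,"claw": -1},{"dx": 0.1,"dy": -0.1,"dz": -13.1,"ax": 0,"ay": 0,"az": 0,"claw": 0.2},{"dx": 0.1,"dy": -0.1,"dz": -13.1,"ax": 0,"ay": 0,"az": 0,"claw": 0.4}])

```text
clock: 2.12
eef_pos: [565.7, 237.6, 34.8]
tool_rot: [-1.568, 0.002, -1.679]
force: [0.5, -0.4, 0.4]
width: 63.9
```

>>> servo_tool(increments=[{"dx": 0,"dy": 0,"dz": 0,"ax": 0,"ay": 0,"az": 0,"claw": 1},{"dx": 0,"dy": 0,"dz": 0,"ax": 0,"ay": 0,"az": 0,"claw": 1},{"dx": 0,"dy": 0,"dz": 0,"ax": 0,"ay": 0,"az": 0,"claw": 1},{"dx": 0,"dy": 0,"dz": 0,"ax": 0,"ay": 0,"az": 0,"claw": 1},{"dx": 0,"dy": 0,"dz": 0,"ax": 0,"ay": 0,"az": 0,"claw": 1},{"dx": 0,"dy": 0,"dz": 0,"ax": 0,"ay": 0,"az": 0,"claw": 1}])

```text
clock: 2.62
eef_pos: [565.6, 236.8, 34.3]
tool_rot: [-1.569, 0.001, -1.68]
force: [-0.3, -1.0, 5.9]
width: 18.8
```

Run:
```python
from h import *
snap('wrist','w2');s=read_state();print(s)
```

```text
{'clock': 2.6667, 'qpos': array([-0.61216993,  0.85714357,  0.28075686,  1.76907649, -0.39903945,
        0.56980926, -0.19394744]), 'qd': array([-2.37775661e-04, -6.37845038e-04, -6.17009450e-04, -3.05187730e-04,
       -2.26025211e-03,  6.61521970e-04,  1.40446847e-05]), 'tau': array([ 1.27162887e-01, -5.47518075e+01,  5.22784218e+00, -1.06562376e+01,
       -7.93593703e-03, -1.65242320e-01, -2.15973094e-02]), 'eef_pos': array([565.58925822, 236.75718053,  34.27518932]), 'tool_rot': array([-1.56927985e+00,  1.05866203e-03, -1.67991003e+00]), 'force': array([-0.66537157, -0.56402641,  5.26040278]), 'torque': array([ 0.0065105 ,  0.11436499, -0.00636055]), 'width': 18.861548672209896}
```

View pics/w2.png

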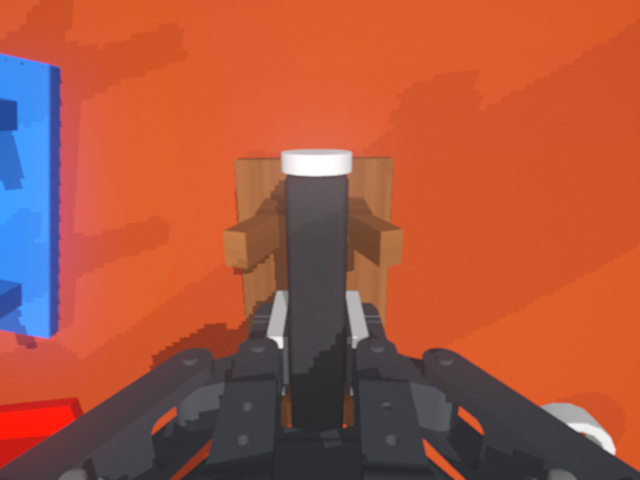

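>>> servo_tool(increments=[{"dx": 0,"dy": 0,"dz": 1,"ax": 0,"ay": 0,"az": 0,"claw": 1},{"dx": 0,"dy": 0,"dz": 2.5,"ax": 0,"ay": 0,"az": 0,"claw": 1},{"dx": 0,"dy": 0,"dz": 4.5,"ax": 0,"ay": 0,"az": 0,"claw": 1},{"dx": 0,"dy": 0,"dz": 7,"ax": 0,"ay": 0,"az": 0,"claw": 1},{"dx": -1.5,"dy": -3,"dz": 9.5,"ax": 0,"ay": 0,"az": 0,"claw": 1},{"dx": -2.7,"dy": -5.5,"dz": 12,"ax": 0,"ay": 0,"az": 0,"claw": 1},{"dx": -4,"dy": -8.3,"dz": 14,"ax": 0,"ay": 0,"az": 0,"claw": 1},{"dx": -5.4,"dy": -11,"dz": 16,"ax": 0,"ay": 0,"az": 0,"claw": 1}])

```text
clock: 3.33
eef_pos: [509.9, 125.1, 194.6]
tool_rot: [-1.571, 0.0, -1.68]
force: [-0.3, -0.6, -1.6]
width: 19.1
```

>>> servo_tool(increments=[{"dx": -1.6,"dy": -3.3,"dz": 2,"ax": 0,"ay": 0,"az": 0,"claw": 1},{"dx": -3.1,"dy": -6.6,"dz": 4,"ax": 0,"ay": 0,"az": 0,"claw": 1},{"dx": -4.7,"dy": -9.8,"dz": 6,"ax": 0,"ay": 0,"az": 0,"claw": 1},{"dx": -6.3,"dy": -13,"dz": 7.5,"ax": 0,"ay": 0,"az": 0,"claw": 1},{"dx": -7.8,"dy": -16.2,"dz": 8,"ax": 0,"ay": 0,"az": 0,"claw": 1},{"dx": -9,"dy": -18.6,"dz": 8,"ax": 0,"ay": 0,"az": 0,"claw": 1},{"dx": -9.5,"dy": -19.7,"dz": 8,"ax": 0,"ay": 0,"az": 0,"claw": 1},{"dx": -9.5,"dy": -19.7,"dz": 8,"ax": 0,"ay": 0,"az": 0,"claw": 1}])

```text
clock: 4.0
eef_pos: [413.6, -73.5, 273.9]
tool_rot: [-1.571, -0.0, -1.686]
force: [-0.1, 0.0, -2.6]
width: 19.0
```

Run:
```python
from h import *
snap('scene','s3');snap('top','t3');s=read_state();print(s['clock'],s['eef_pos'],s['tool_rot'],s['force'],s['width'],s['qpos'])
crop('scene','',0,0,0,0,'') if 0 else None
crop('s3',180,60,200,150,4,'s3c');crop('t3',380,180,200,150,4,'t3c')
```

```text
4.1 [415.60956138 -70.2812802  273.49876155] [-1.57056455e+00  9.22546304e-04 -1.68097620e+00] [ 0.3306891   0.25756751 -1.3129934 ] 19.07951178493016 [-0.28425114  0.26916397  0.48967829  2.06543118 -0.16936764  0.84436911
  0.19326119]
```

View pics/s3c.png

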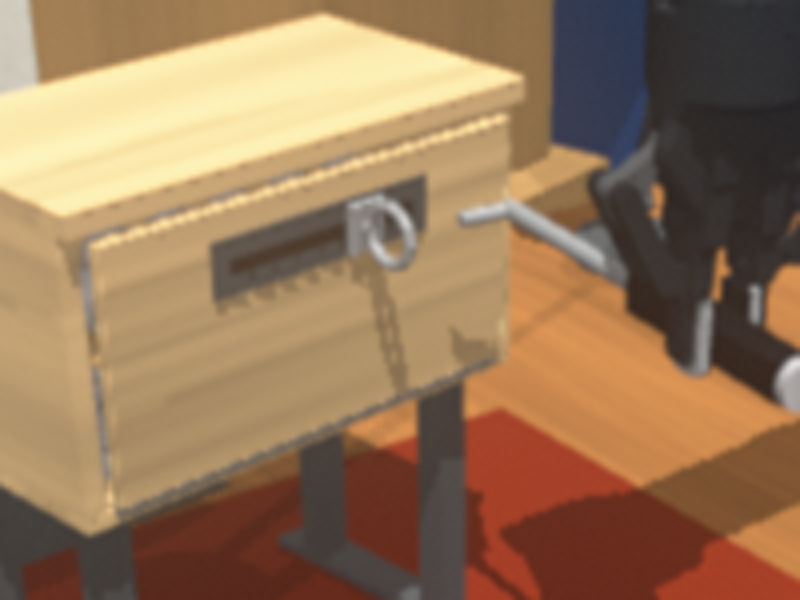

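View pics/t3c.png

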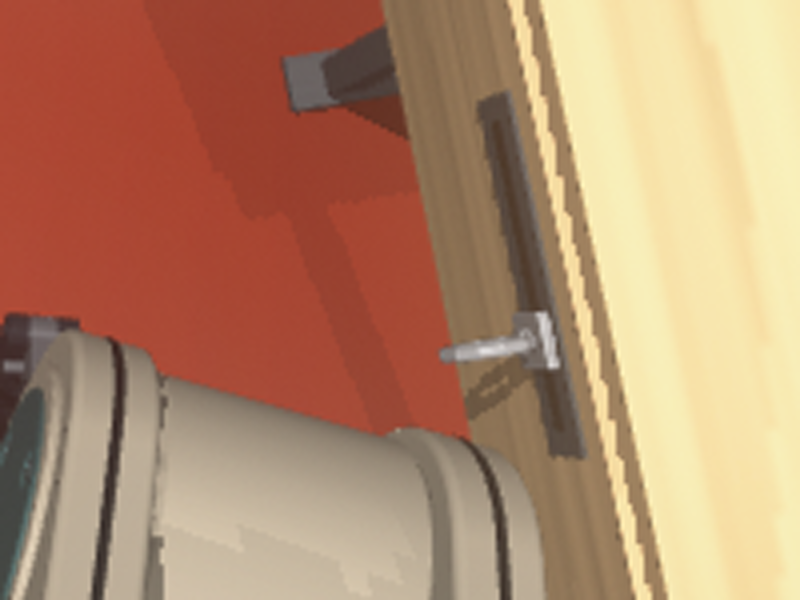

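```bash
cat >> h.py <<'E'
CUP=np.array([491.54,-291.57]);CY=-1.433
def tocup(X):
    c,s=np.cos(CY),np.sin(CY);d=np.array(X[:2])-CUP;return np.array([c*d[0]+s*d[1],-s*d[0]+c*d[1],X[2]])
def fromcup(X):
    c,s=np.cos(CY),np.sin(CY);return np.array([CUP[0]+c*X[0]-s*X[1],CUP[1]+s*X[0]+c*X[1],X[2]])
E
python3 - <<'E'
from h import *
from scipy.optimize import least_squares
S=load('s3');T=load('t3')
e=tri((S,278,118),(T,501.9,267.5));print('eye',e,tocup(e),proj(S,e),proj(T,e))
# outer tip of ring: top (441,356) crop; scene: 
# free fit of cupboard with depth free
S0=load('scene0');T0=load('top0')
cup=[(T0,507.2,147.5,-1,1),(T0,550.9,350.3,-1,-1),(T0,615.9,128.75,1,1),(S0,196.3,114.3,-1,1),(S0,310.9,80.6,-1,-1),(S0,147.7,93.7,1,1),(S0,261.4,63.4,1,-1)]
def r(p):
    o=[];c,s=np.cos(p[2]),np.sin(p[2])
    for im,u,v,a,b in cup:
        X=(-9 if a<0 else p[3],147*b);o+=list(proj(im,[p[0]+c*X[0]-s*X[1],p[1]+s*X[0]+c*X[1],337])-[u,v])
    return o
q=least_squares(r,[491,-291,-1.43,146]);print(q.x,np.round(q.fun,1))
s=read_state();t=s['eef_pos'];y=s['tool_rot'][2]
tc=np.array([565.6,236.8,34.3]);ro=np.array([565.2,235.5,40]);c,sn=np.cos(-1.68),np.sin(-1.68)
def hp(X):return t+(ro-tc)+np.array([c*X[0]-sn*X[1],sn*X[0]+c*X[1],X[2]])
for n,X in [('cor',(180,0,10)),('tip',(180,30,10)),('sh',(60,0,10))]: print(n,hp(X).round(1),tocup(hp(X)).round(1),proj(S,hp(X)).round(1))
E
```

```text
eye [ 461.09573191 -259.04171285  291.34619396] [-36.40179965 -25.68758273 291.34619396] [277.73262601 117.92647548] [501.65579764 267.77614669]
[ 491.08039818 -289.63204434   -1.43000673  151.08293316] [ 0.  -0.4 -0.2  0.5 -0.5  0.1 -0.3 -0.4  0.3 -1.1 -0.4 -1.2 -0.4  0.4]
cor [ 395.6 -250.5  289.2] [-53.9 -89.4 289.2] [306.3 113.4]
tip [ 425.4 -253.8  289.2] [-46.5 -60.3 289.2] [293.7 116. ]
sh [ 408.7 -131.2  289.2] [-170.2  -60.1  289.2] [339.1 133.3]
```

>>> servo_tool(increments=[{"dx": 0.8,"dy": -0.4,"dz": 0,"ax": 0,"ay": 0,"az": 0,"claw": 1},{"dx": 1.6,"dy": -0.6,"dz": 0,"ax": 0,"ay": 0,"az": 0,"claw": 1},{"dx": 2.3,"dy": -0.7,"dz": 0,"ax": 0,"ay": 0,"az": 0,"claw": 1},{"dx": 2.5,"dy": -0.7,"dz": 0,"ax": 0,"ay": 0,"az": 0,"claw": 1},{"dx": 2.5,"dy": -0.7,"dz": 0,"ax": 0,"ay": 0,"az": 0,"claw": 1}])

```text
clock: 4.52
eef_pos: [441.9, -77.2, 272.9]
tool_rot: [-1.571, -0.001, -1.679]
force: [0.8, 0.5, -2.8]
width: 18.5
```

Run:
```python
from h import *
snap('scene','s4');snap('top','t4');snap('wrist','w4');s=read_state();print(s['clock'],s['eef_pos'],s['tool_rot'],s['force'],s['width'])
crop('s4',230,80,100,75,8,'s4c');crop('t4',440,220,100,75,8,'t4c')
```

```text
4.6667 [440.47784151 -77.2977305  272.97764858] [-1.57181433e+00  1.24737717e-05 -1.67960573e+00] [ 0.00263965  0.43836519 -2.27602806] 18.93630941999018
```

View pics/s4c.png

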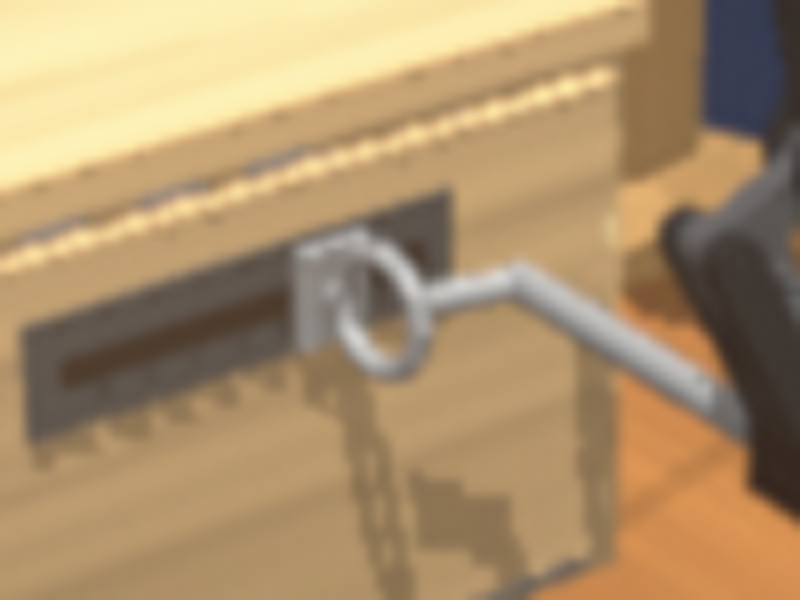

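View pics/t4c.png

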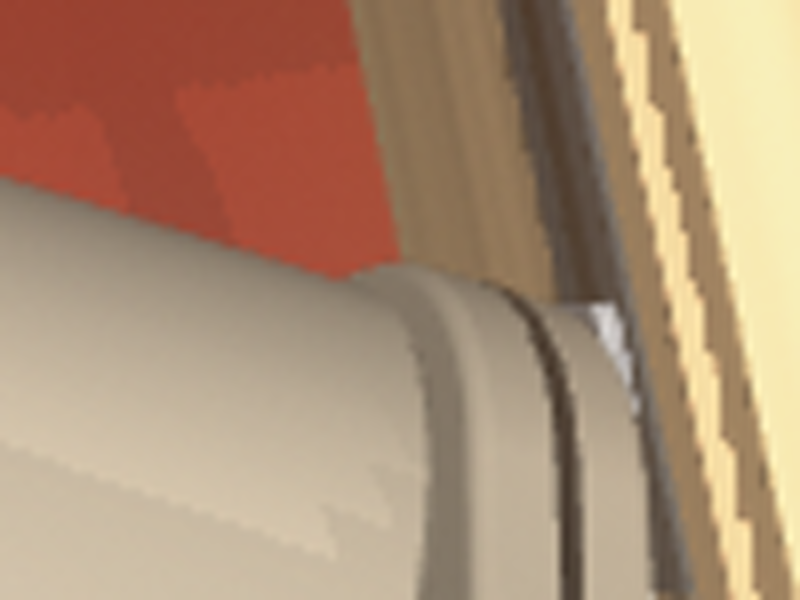

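View pics/w4.png

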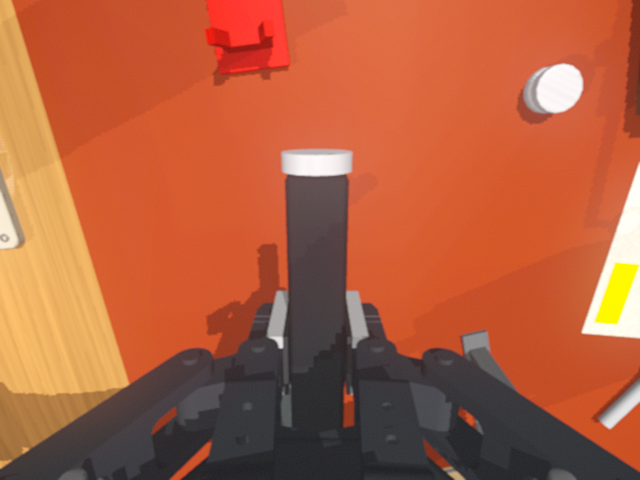

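>>> servo_tool(increments=[{"dx": 0.5,"dy": 0,"dz": 0,"ax": 0,"ay": 0,"az": 0,"claw": 1},{"dx": 1.0,"dy": 0,"dz": 0,"ax": 0,"ay": 0,"az": 0,"claw": 1},{"dx": 1.3,"dy": -0.1,"dz": 0,"ax": 0,"ay": 0,"az": 0,"claw": 1},{"dx": 1.3,"dy": -0.1,"dz": 0,"ax": 0,"ay": 0,"az": 0,"claw": 1}])

```text
clock: 5.0
eef_pos: [454.9, -78.7, 273.3]
tool_rot: [-1.57, -0.0, -1.68]
force: [-0.7, -0.4, -2.0]
width: 18.4
```

Run:
```python
from h import *
snap('scene','s5');s=read_state();print(s['clock'],s['eef_pos'],s['tool_rot'],s['force'],s['width'])
crop('s5',240,85,80,60,10,'s5c')
```

```text
5.05 [454.23969538 -78.65093947 273.23488735] [-1.57054892e+00 -2.20259142e-04 -1.67983914e+00] [-0.19036309 -0.04002092 -2.22281241] 18.92183483929826
```

View pics/s5c.png

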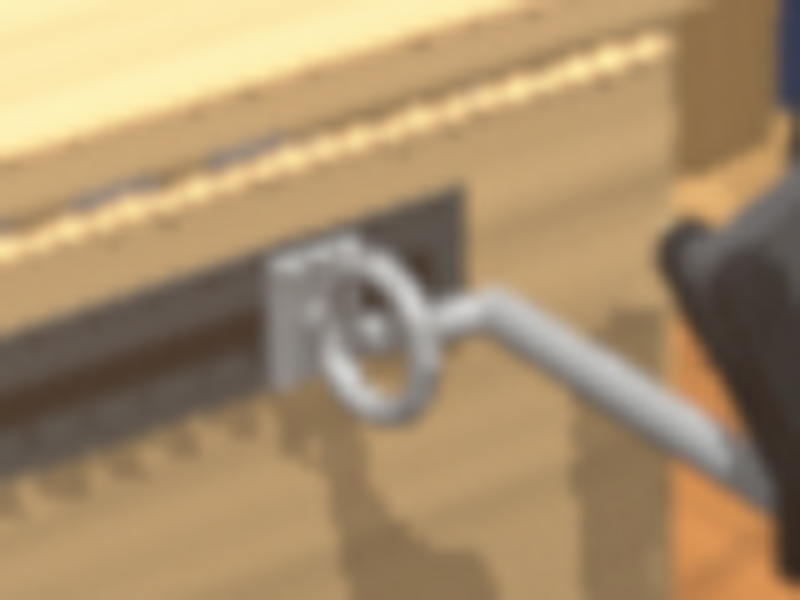

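>>> servo_tool(increments=[{"dx": 0.5,"dy": 0,"dz": 0,"ax": 0,"ay": 0,"az": 0,"claw": 1},{"dx": 1.0,"dy": 0,"dz": 0,"ax": 0,"ay": 0,"az": 0,"claw": 1},{"dx": 1.2,"dy": 0,"dz": 0,"ax": 0,"ay": 0,"az": 0,"claw": 1},{"dx": 1.2,"dy": 0,"dz": 0,"ax": 0,"ay": 0,"az": 0,"claw": 1}])

```text
clock: 5.38
eef_pos: [466.6, -78.5, 273.2]
tool_rot: [-1.57, -0.0, -1.68]
force: [0.4, 0.6, -2.7]
width: 19.0
```

Run:
```python
from h import *
snap('scene','s6');s=read_state();print(s['clock'],s['eef_pos'],s['tool_rot'],s['force'],s['width'])
crop('s6',240,85,80,60,10,'s6c')
```

```text
5.4333 [466.04231257 -78.4788174  273.15286033] [-1.57093129e+00 -9.37000530e-05 -1.67967815e+00] [ 0.7535737   0.33280666 -1.21233828] 18.767381156695013
```

View pics/s6c.png

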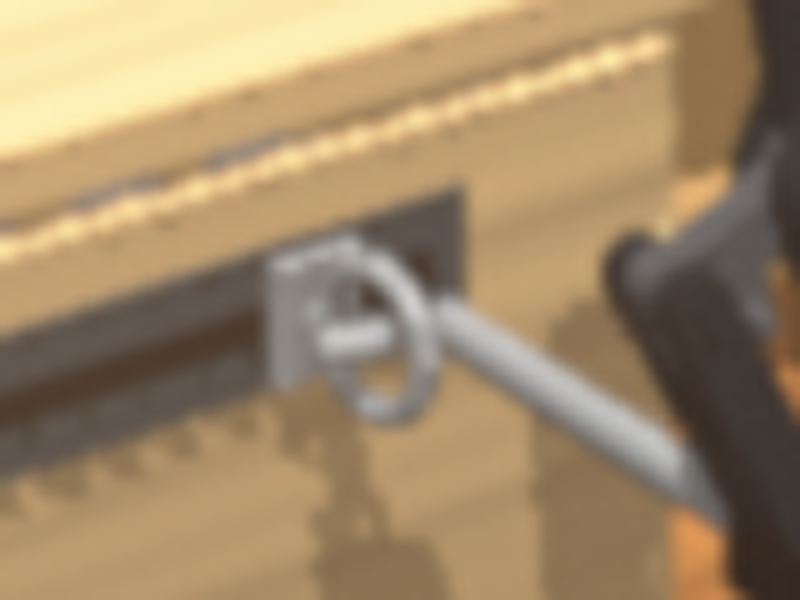

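>>> servo_tool(increments=[{"dx": -0.8,"dy": 0,"dz": 0,"ax": 0,"ay": 0,"az": 0.04,"claw": 1},{"dx": -1.6,"dy": 0,"dz": 0,"ax": 0,"ay": 0,"az": 0.08,"claw": 1},{"dx": -2.4,"dy": -0.1,"dz": 0,"ax": 0,"ay": 0,"az": 0.12,"claw": 1},{"dx": -2.4,"dy": -0.1,"dz": 0,"ax": 0,"ay": 0,"az": 0.12,"claw": 1},{"dx": -2.4,"dy": -0.1,"dz": 0,"ax": 0,"ay": 0,"az": 0.12,"claw": 1}])

```text
clock: 5.85
eef_pos: [441.7, -79.5, 273.4]
tool_rot: [-1.57, 0.0, -1.561]
force: [-0.2, 0.0, -2.2]
width: 19.1
```

Run:
```python
from h import *
snap('scene','s7');s=read_state();print(s['clock'],s['eef_pos'],s['tool_rot'],s['force'],s['width'])
crop('s7',240,85,80,60,10,'s7c')
def eye(t):return np.array([-31*np.cos(t)-110*np.sin(t),110*np.cos(t)-31*np.sin(t)])
def tan(t):return np.array([31*np.sin(t)-110*np.cos(t),-110*np.sin(t)-31*np.cos(t)])/114.3
base=eye(0)
rows=[]
for i in range(0,5): rows.append((0,eye(0)+tan(0)*8*i/4))
t=0
while t<1.57: t=min(t+0.03,1.571); rows.append((t,eye(t)+tan(t)*8))
for i,(t,p) in enumerate(rows):
    d=(p-base)/10; print(i,round(t,2),np.round([.14*d[0],-.99*d[0],d[1]],2))
```

```text
5.9 [442.25378828 -79.50413979 273.41856557] [-1.56996056e+00  8.57817300e-05 -1.56098817e+00] [-0.72398408  0.23070905 -2.42314325] 19.20000949800384
0 0 [ 0. -0.  0.]
1 0 [-0.03  0.19 -0.05]
2 0 [-0.05  0.38 -0.11]
3 0 [-0.08  0.57 -0.16]
4 0 [-0.11  0.76 -0.22]
5 0.03 [-0.15  1.08 -0.34]
6 0.06 [-0.2   1.4  -0.47]
7 0.09 [-0.24  1.71 -0.61]
8 0.12 [-0.28  2.01 -0.76]
9 0.15 [-0.33  2.31 -0.92]
10 0.18 [-0.37  2.61 -1.08]
11 0.21 [-0.41  2.9  -1.26]
12 0.24 [-0.45  3.19 -1.45]
13 0.27 [-0.49  3.47 -1.64]
14 0.3 [-0.53  3.75 -1.84]
15 0.33 [-0.57  4.01 -2.05]
16 0.36 [-0.6   4.28 -2.27]
17 0.39 [-0.64  4.53 -2.5 ]
18 0.42 [-0.68  4.78 -2.73]
19 0.45 [-0.71  5.02 -2.97]
20 0.48 [-0.74  5.26 -3.22]
21 0.51 [-0.78  5.49 -3.48]
22 0.54 [-0.81  5.71 -3.74]
23 0.57 [-0.84  5.92 -4.01]
24 0.6 [-0.87  6.12 -4.29]
25 0.63 [-0.89  6.32 -4.57]
26 0.66 [-0.92  6.5  -4.85]
27 0.69 [-0.94  6.68 -5.15]
28 0.72 [-0.97  6.85 -5.45]
29 0.75 [-0.99  7.01 -5.75]
30 0.78 [-1.01  7.16 -6.06]
31 0.81 [-1.03  7.3  -6.37]
32 0.84 [-1.05  7.44 -6.68]
33 0.87 [-1.07  7.56 -7.  ]
34 0.9 [-1.09  7.67 -7.33]
35 0.93 [-1.1   7.78 -7.66]
36 0.96 [-1.11  7.87 -7.99]
37 0.99 [-1.13  7.96 -8.32]
38 1.02 [-1.14  8.03 -8.65]
39 1.05 [-1.15  8.1  -8.99]
40 1.08 [-1.15  8.15 -9.33]
41 1.11 [-1.16  8.2  -9.67]
42 1.14 [ -1.16   8.23 -10.01]
43 1.17 [ -1.17   8.25 -10.36]
44 1.2 [ -1.17   8.27 -10.7 ]
45 1.23 [ -1.17   8.27 -11.04]
46 1.26 [ -1.17   8.27 -11.39]
47 1.29 [ -1.17   8.25 -11.73]
48 1.32 [ -1.16   8.22 -12.07]
49 1.35 [ -1.16   8.19 -12.41]
50 1.38 [ -1.15   8.14 -12.75]
51 1.41 [ -1.14   8.08 -13.09]
52 1.44 [ -1.13   8.01 -13.43]
53 1.47 [ -1.12   7.94 -13.77]
54 1.5 [ -1.11   7.85 -14.1 ]
55 1.53 [ -1.1    7.75 -14.43]
56 1.56 [ -1.08   7.65 -14.75]
57 1.57 [ -1.08   7.61 -14.87]
```

View pics/s7c.png

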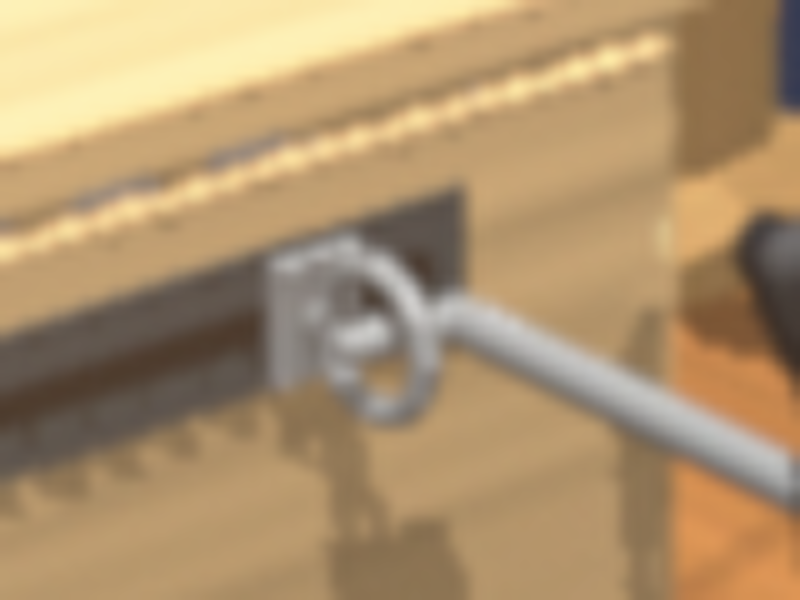

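>>> servo_tool(increments=[{"dx": 0.05,"dy": 0.19,"dz": -0.05,"ax": 0,"ay": 0,"az": 0,"claw": 1},{"dx": 0.1,"dy": 0.38,"dz": -0.11,"ax": 0,"ay": 0,"az": 0,"claw": 1},{"dx": 0.1,"dy": 0.57,"dz": -0.16,"ax": 0,"ay": 0,"az": 0,"claw": 1},{"dx": 0.09,"dy": 0.76,"dz": -0.22,"ax": 0,"ay": 0,"az": 0,"claw": 1},{"dx": 0.07,"dy": 0.92,"dz": -0.28,"ax": 0,"ay": 0,"az": 0,"claw": 1},{"dx": 0.05,"dy": 1.08,"dz": -0.34,"ax": 0,"ay": 0,"az": 0,"claw": 1},{"dx": 0.02,"dy": 1.24,"dz": -0.4,"ax": 0,"ay": 0,"az": 0,"claw": 1},{"dx": 0.0,"dy": 1.4,"dz": -0.47,"ax": 0,"ay": 0,"az": 0,"claw": 1}])

```text
clock: 6.57
eef_pos: [442.1, -66.0, 268.6]
tool_rot: [-1.57, -0.001, -1.56]
force: [2.4, -4.8, -2.8]
width: 19.2
```

Run:
```python
from h import *
snap('scene','s8');s=read_state();print(s['clock'],s['eef_pos'],s['tool_rot'],s['force'],s['width'])
crop('s8',220,75,120,90,6.6,'s8c')
```

```text
6.6167 [441.87737204 -65.47509023 268.42963797] [-1.57058739e+00 -2.94018606e-04 -1.55980884e+00] [ 1.23267916 -4.30165657 -2.14360471] 18.857488853638
```

View pics/s8c.png

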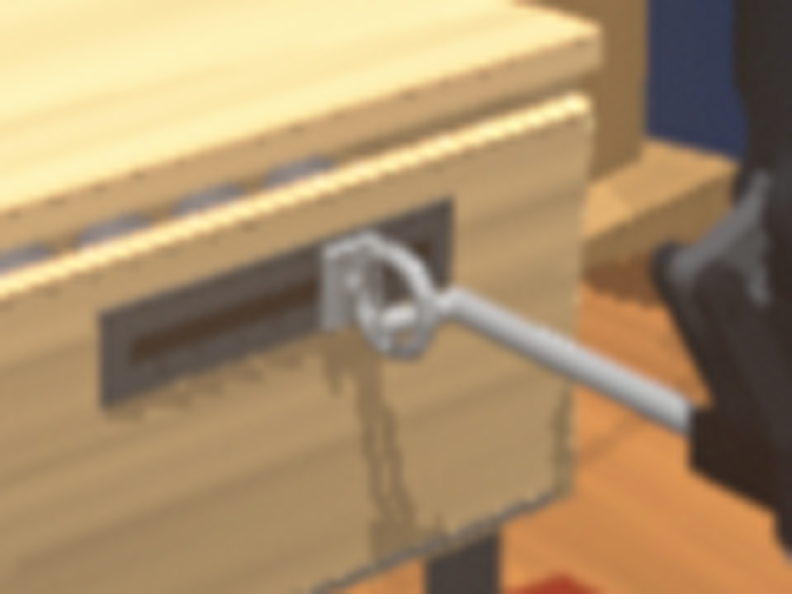

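>>> servo_tool(increments=[{"dx": -0.04,"dy": 0.31,"dz": -0.14,"ax": 0,"ay": 0,"az": 0,"claw": 1},{"dx": -0.08,"dy": 0.61,"dz": -0.29,"ax": 0,"ay": 0,"az": 0,"claw": 1},{"dx": -0.13,"dy": 0.91,"dz": -0.45,"ax": 0,"ay": 0,"az": 0,"claw": 1},{"dx": -0.17,"dy": 1.21,"dz": -0.61,"ax": 0,"ay": 0,"az": 0,"claw": 1},{"dx": -0.21,"dy": 1.5,"dz": -0.79,"ax": 0,"ay": 0,"az": 0,"claw": 1},{"dx": -0.25,"dy": 1.79,"dz": -0.98,"ax": 0,"ay": 0,"az": 0,"claw": 1},{"dx": -0.29,"dy": 2.07,"dz": -1.17,"ax": 0,"ay": 0,"az": 0,"claw": 1},{"dx": -0.33,"dy": 2.35,"dz": -1.37,"ax": 0,"ay": 0,"az": 0,"claw": 1}])

```text
clock: 7.28
eef_pos: [438.3, -41.7, 254.6]
tool_rot: [-1.571, 0.0, -1.56]
force: [-0.7, -4.1, -1.4]
width: 19.3
```

Run:
```python
from h import *
snap('scene','s9');s=read_state();print(s['clock'],s['eef_pos'],s['tool_rot'],s['force'],s['torque'],s['width'])
crop('s9',220,75,120,90,6.6,'s9c')
```

```text
7.3333 [438.00214658 -40.91422581 254.24095713] [-1.57199258e+00  6.96432658e-04 -1.55906104e+00] [-0.01540055 -2.97251094 -2.1064504 ] [-0.69575315 -0.06846341  0.00825938] 18.84005663957819
```

View pics/s9c.png

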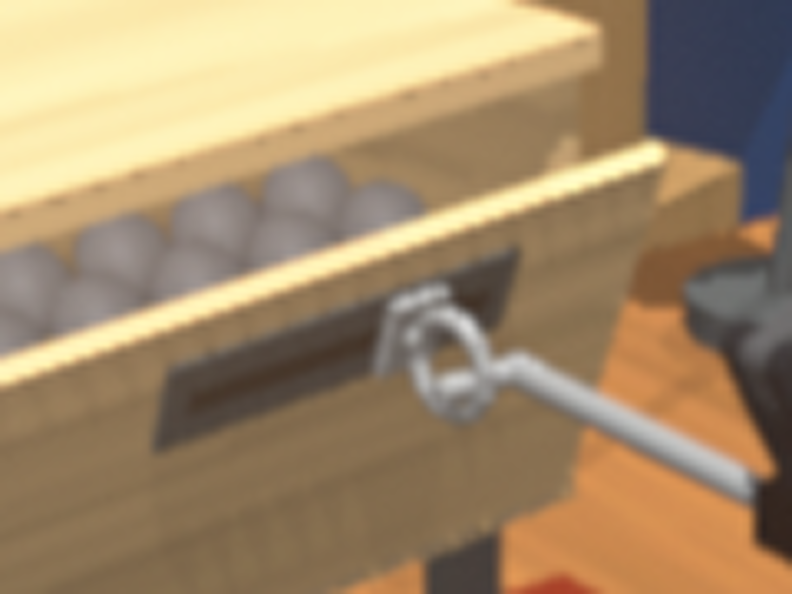

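>>> servo_tool(increments=[{"dx": 0.02,"dy": 0.26,"dz": -0.21,"ax": 0,"ay": 0,"az": 0,"claw": 1},{"dx": 0.05,"dy": 0.53,"dz": -0.43,"ax": 0,"ay": 0,"az": 0,"claw": 1},{"dx": 0.08,"dy": 0.78,"dz": -0.66,"ax": 0,"ay": 0,"az": 0,"claw": 1},{"dx": 0.11,"dy": 1.03,"dz": -0.89,"ax": 0,"ay": 0,"az": 0,"claw": 1},{"dx": 0.12,"dy": 1.27,"dz": -1.13,"ax": 0,"ay": 0,"az": 0,"claw": 1},{"dx": 0.09,"dy": 1.51,"dz": -1.38,"ax": 0,"ay": 0,"az": 0,"claw": 1},{"dx": 0.05,"dy": 1.74,"dz": -1.64,"ax": 0,"ay": 0,"az": 0,"claw": 1},{"dx": 0.02,"dy": 1.96,"dz": -1.9,"ax": 0,"ay": 0,"az": 0,"claw": 1}])

```text
clock: 8.0
eef_pos: [438.6, -22.2, 235.5]
tool_rot: [-1.571, -0.0, -1.56]
force: [-1.3, -3.7, -1.7]
width: 18.9
```

Run:
```python
from h import *
snap('scene','s10');s=read_state();print(s['clock'],s['eef_pos'],s['tool_rot'],s['force'],s['torque'],s['width'])
crop('s10',220,75,120,90,6.6,'s10c')
```

```text
8.05 [438.3353547  -21.64856525 235.11707648] [-1.57172301e+00  3.01089487e-04 -1.55906977e+00] [-1.0052372  -2.87340854 -1.83142935] [-0.75805376  0.19374135 -0.20264445] 19.128671520337917
```

View pics/s10c.png

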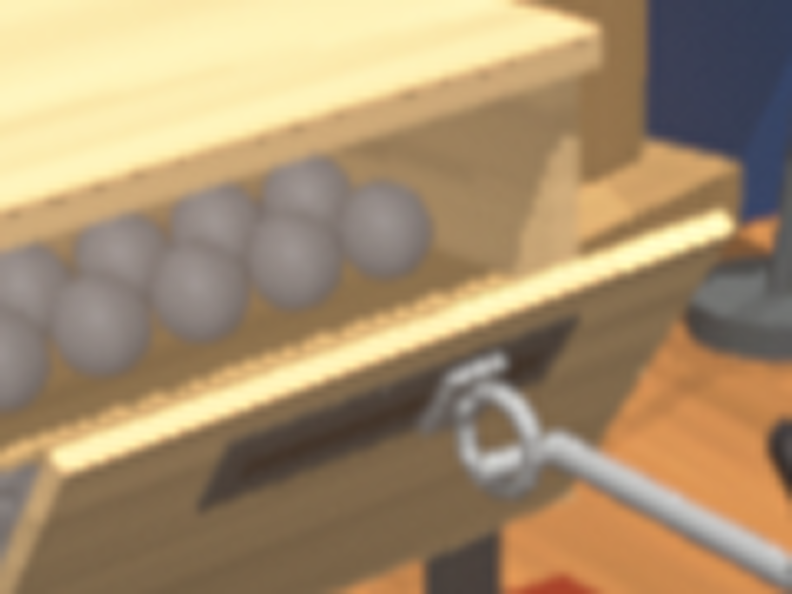

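>>> servo_tool(increments=[{"dx": -0.03,"dy": 0.21,"dz": -0.27,"ax": 0,"ay": 0,"az": 0,"claw": 1},{"dx": -0.06,"dy": 0.41,"dz": -0.55,"ax": 0,"ay": 0,"az": 0,"claw": 1},{"dx": -0.08,"dy": 0.61,"dz": -0.83,"ax": 0,"ay": 0,"az": 0,"claw": 1},{"dx": -0.11,"dy": 0.79,"dz": -1.11,"ax": 0,"ay": 0,"az": 0,"claw": 1},{"dx": -0.13,"dy": 0.97,"dz": -1.41,"ax": 0,"ay": 0,"az": 0,"claw": 1},{"dx": -0.16,"dy": 1.14,"dz": -1.71,"ax": 0,"ay": 0,"az": 0,"claw": 1},{"dx": -0.18,"dy": 1.3,"dz": -2.01,"ax": 0,"ay": 0,"az": 0,"claw": 1},{"dx": -0.2,"dy": 1.45,"dz": -2.32,"ax": 0,"ay": 0,"az": 0,"claw": 1}])

```text
clock: 8.72
eef_pos: [436.9, -7.8, 212.4]
tool_rot: [-1.57, -0.0, -1.56]
force: [-0.3, -3.7, -1.0]
width: 18.9
```

Run:
```python
from h import *
snap('scene','s11');s=read_state();print(s['clock'],s['eef_pos'],s['tool_rot'],s['force'],s['torque'],s['width'])
crop('s11',220,85,120,90,6.6,'s11c')
```

```text
8.7667 [436.53806334  -7.40011724 211.87578474] [-1.57139864e+00  5.37085558e-05 -1.55912472e+00] [-0.33038801 -4.11441401 -2.20679158] [-0.88003899 -0.02453436 -0.03794893] 19.18646371415813
```

View pics/s11c.png

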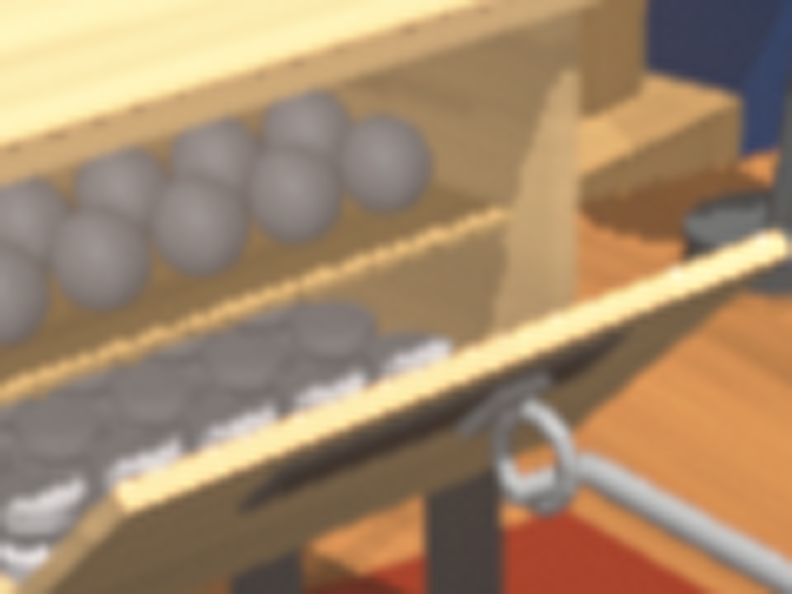

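>>> servo_tool(increments=[{"dx": -0.01,"dy": 0.08,"dz": -0.33,"ax": 0,"ay": 0,"az": 0,"claw": 1},{"dx": -0.02,"dy": 0.16,"dz": -0.66,"ax": 0,"ay": 0,"az": 0,"claw": 1},{"dx": -0.03,"dy": 0.22,"dz": -1.0,"ax": 0,"ay": 0,"az": 0,"claw": 1},{"dx": -0.04,"dy": 0.27,"dz": -1.35,"ax": 0,"ay": 0,"az": 0,"claw": 1},{"dx": -0.04,"dy": 0.32,"dz": -1.7,"ax": 0,"ay": 0,"az": 0,"claw": 1},{"dx": -0.05,"dy": 0.35,"dz": -2.05,"ax": 0,"ay": 0,"az": 0,"claw": 1},{"dx": -0.06,"dy": 0.38,"dz": -2.4,"ax": 0,"ay": 0,"az": 0,"claw": 1},{"dx": -0.07,"dy": 0.42,"dz": -2.74,"ax": 0,"ay": 0,"az": 0,"claw": 1}])

```text
clock: 9.43
eef_pos: [436.3, -3.4, 184.9]
tool_rot: [-1.57, 0.0, -1.559]
force: [0.4, -0.5, 0.4]
width: 19.1
```

Run:
```python
from h import *
snap('scene','s12');s=read_state();print(s['clock'],s['eef_pos'],s['tool_rot'],s['force'],s['torque'],s['width'])
crop('s12',240,95,120,90,6.6,'s12c')
```

```text
9.4833 [435.89464607  -3.35871195 184.44085203] [-1.57132765e+00  8.74686571e-05 -1.55907927e+00] [ 0.40320826  0.14743672 -0.60646864] [-0.17881384 -0.14094541  0.08274561] 18.999546498294386
```

View pics/s12c.png

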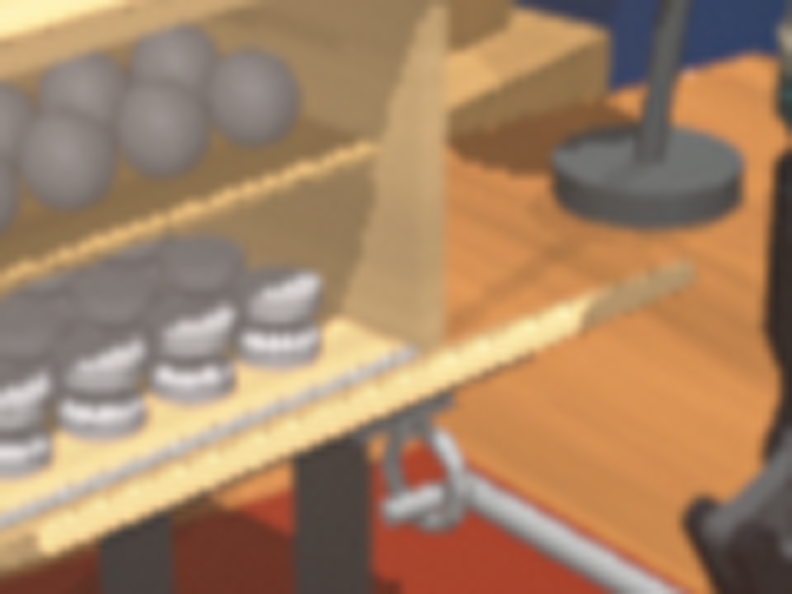

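>>> servo_tool(increments=[{"dx": -0.01,"dy": 0.07,"dz": -0.34,"ax": 0,"ay": 0,"az": 0,"claw": 1},{"dx": -0.01,"dy": 0.12,"dz": -0.68,"ax": 0,"ay": 0,"az": 0,"claw": 1},{"dx": -0.02,"dy": 0.17,"dz": -1.02,"ax": 0,"ay": 0,"az": 0,"claw": 1},{"dx": -0.02,"dy": 0.2,"dz": -1.36,"ax": 0,"ay": 0,"az": 0,"claw": 1},{"dx": -0.03,"dy": 0.22,"dz": -1.71,"ax": 0,"ay": 0,"az": 0,"claw": 1},{"dx": -0.03,"dy": 0.24,"dz": -2.05,"ax": 0,"ay": 0,"az": 0,"claw": 1},{"dx": -0.03,"dy": 0.24,"dz": -2.39,"ax": 0,"ay": 0,"az": 0,"claw": 1},{"dx": -0.03,"dy": 0.24,"dz": -2.74,"ax": 0,"ay": 0,"az": 0,"claw": 1}])

```text
clock: 10.15
eef_pos: [435.7, -1.4, 157.5]
tool_rot: [-1.571, -0.0, -1.56]
force: [-0.9, -1.6, 0.2]
width: 19.2
```

Run:
```python
from h import *
snap('scene','s13');s=read_state();print(s['clock'],s['eef_pos'],s['tool_rot'],s['force'],s['torque'],s['width'])
crop('s13',240,95,120,90,6.6,'s13c')
```

```text
10.2 [435.37464743  -1.29590694 157.00700437] [-1.57174399e+00 -1.97191445e-05 -1.55986159e+00] [ 0.40509594  0.08043165 -0.9691146 ] [-0.20992648 -0.17669938  0.10735265] 19.048584087825773
```

View pics/s13c.png

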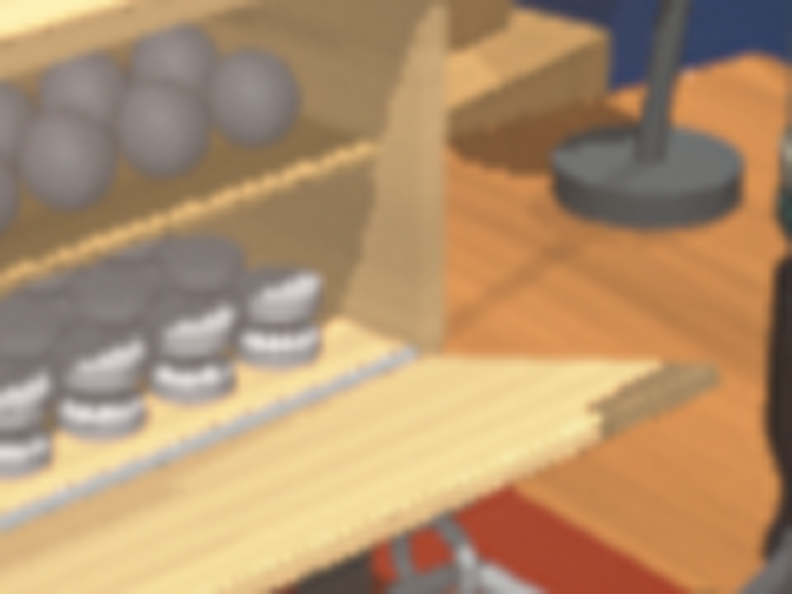

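>>> servo_tool(increments=[{"dx": 0,"dy": -0.01,"dz": -0.25,"ax": 0,"ay": 0,"az": 0,"claw": 1},{"dx": 0,"dy": -0.03,"dz": -0.5,"ax": 0,"ay": 0,"az": 0,"claw": 1},{"dx": 0,"dy": -0.06,"dz": -0.75,"ax": 0,"ay": 0,"az": 0,"claw": 1},{"dx": 0.01,"dy": -0.08,"dz": -1.0,"ax": 0,"ay": 0,"az": 0,"claw": 1},{"dx": 0.01,"dy": -0.12,"dz": -1.25,"ax": 0,"ay": 0,"az": 0,"claw": 1},{"dx": 0.02,"dy": -0.16,"dz": -1.5,"ax": 0,"ay": 0,"az": 0,"claw": 1},{"dx": 0.03,"dy": -0.2,"dz": -1.75,"ax": 0,"ay": 0,"az": 0,"claw": 1},{"dx": 0.03,"dy": -0.25,"dz": -2.0,"ax": 0,"ay": 0,"az": 0,"claw": 1}])

```text
clock: 10.87
eef_pos: [436.1, -3.8, 137.6]
tool_rot: [-1.571, 0.0, -1.56]
force: [0.1, -0.5, 0.6]
width: 19.0
```

Run:
```python
from h import *
snap('scene','s14');s=read_state();print(s['clock'],s['eef_pos'],s['tool_rot'],s['force'],s['torque'],s['width'])
crop('s14',240,95,120,90,6.6,'s14c')
```

```text
10.9167 [435.8931336   -3.91516758 137.27481288] [-1.57123386e+00 -6.10441202e-05 -1.55981370e+00] [ 0.00360281 -0.100661   -1.32014954] [-0.21400036 -0.0300841   0.01315225] 18.729598513603257
```

View pics/s14c.png

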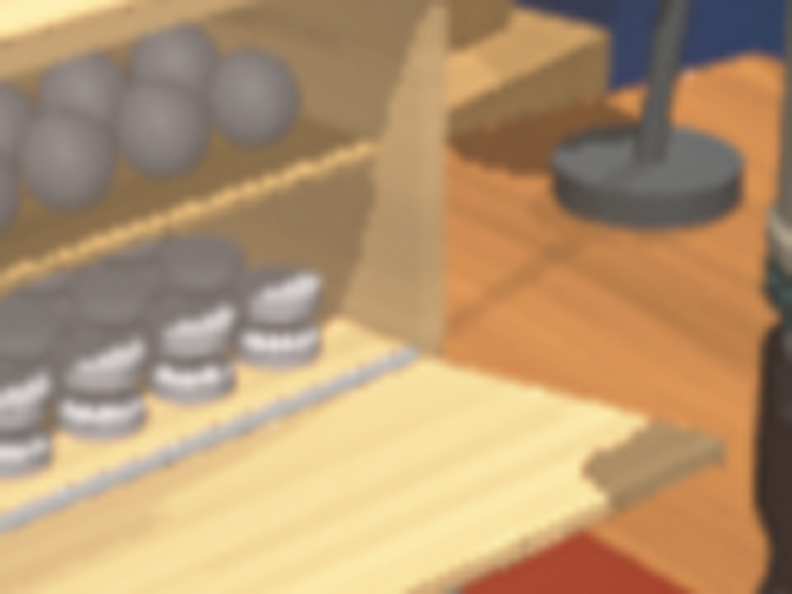

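>>> servo_tool(increments=[{"dx": 0.0,"dy": -0.03,"dz": -0.15,"ax": 0,"ay": 0,"az": 0,"claw": 1},{"dx": 0.01,"dy": -0.06,"dz": -0.3,"ax": 0,"ay": 0,"az": 0,"claw": 1},{"dx": 0.01,"dy": -0.1,"dz": -0.45,"ax": 0,"ay": 0,"az": 0,"claw": 1},{"dx": 0.02,"dy": -0.14,"dz": -0.6,"ax": 0,"ay": 0,"az": 0,"claw": 1},{"dx": 0.02,"dy": -0.18,"dz": -0.75,"ax": 0,"ay": 0,"az": 0,"claw": 1},{"dx": 0.03,"dy": -0.22,"dz": -0.9,"ax": 0,"ay": 0,"az": 0,"claw": 1},{"dx": 0.03,"dy": -0.25,"dz": -1.0,"ax": 0,"ay": 0,"az": 0,"claw": 1}])

```text
clock: 11.5
eef_pos: [436.4, -6.3, 127.7]
tool_rot: [-1.571, 0.0, -1.56]
force: [-0.3, -1.1, -0.1]
width: 18.8
```

Run:
```python
from h import *
snap('scene','s15');s=read_state();print(s['clock'],s['eef_pos'],s['tool_rot'],s['force'],s['torque'],s['width'])
S=load('s15')
for t in (1.45,1.5,1.571):
  for y in(-133,133):
    X=fromcup([-140*np.sin(t)-4*np.cos(t)*0,y,180+140*np.cos(t)]);print(t,y,proj(S,X).round(1))
crop('s15',160,95,200,150,4,'s15c')
```

```text
11.55 [436.32304646  -6.36331143 127.59817529] [-1.57086521e+00 -2.43001013e-05 -1.55974364e+00] [-0.02971988  0.00828436 -0.61698121] [-0.35011569 -0.04531182  0.0801407 ] 19.363696104028133
1.45 -133 [349.1 161. ]
1.45 133 [252.9 205.5]
1.5 -133 [349.2 164.1]
1.5 133 [253.3 208.9]
1.571 -133 [349.  168.4]
1.571 133 [253.7 213.7]
```

View pics/s15c.png

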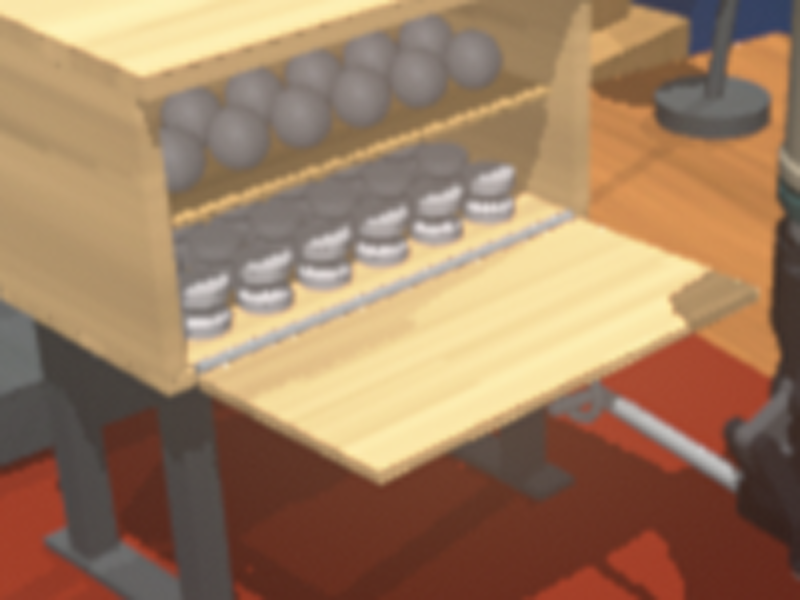

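>>> servo_tool(increments=[{"dx": 0.0,"dy": -0.03,"dz": -0.1,"ax": 0,"ay": 0,"az": 0,"claw": 1},{"dx": 0.01,"dy": -0.06,"dz": -0.2,"ax": 0,"ay": 0,"az": 0,"claw": 1},{"dx": 0.01,"dy": -0.08,"dz": -0.25,"ax": 0,"ay": 0,"az": 0,"claw": 1},{"dx": 0.01,"dy": -0.08,"dz": -0.3,"ax": 0,"ay": 0,"az": 0,"claw": 1}])

```text
clock: 11.88
eef_pos: [436.5, -7.1, 124.8]
tool_rot: [-1.571, -0.0, -1.56]
force: [0.5, -0.1, 0.4]
width: 19.3
```

Run:
```python
from h import *
s=read_state();print(s['clock'],s['eef_pos'],s['force'],s['torque'],s['width'])
```

```text
11.8833 [436.47189108  -7.14148837 124.79358328] [ 0.50615719 -0.09102402  0.38158176] [-0.41610889 -0.05054227 -0.02681592] 19.252231745731983
```

>>> servo_tool(increments=[{"dx": 0.0,"dy": -0.02,"dz": -0.05,"ax": 0,"ay": 0,"az": 0,"claw": 1},{"dx": 0.0,"dy": -0.03,"dz": -0.1,"ax": 0,"ay": 0,"az": 0,"claw": 1},{"dx": 0.0,"dy": -0.05,"dz": -0.15,"ax": 0,"ay": 0,"az": 0,"claw": 1}])

```text
clock: 12.13
eef_pos: [436.5, -7.3, 123.4]
tool_rot: [-1.571, 0.0, -1.56]
force: [-0.6, -0.1, 1.7]
width: 19.1
```

Run:
```python
from h import *
snap('scene','s16');s=read_state();print(s['clock'],s['eef_pos'],s['force'],s['torque'],s['width'])
crop('s16',240,135,120,90,6.6,'s16c')
```

```text
12.1833 [436.45632922  -7.33009808 123.32165097] [-0.15559471  0.40927095  1.66282268] [-0.34465026 -0.04105263 -0.09044047] 19.094693909342016
```

View pics/s16c.png

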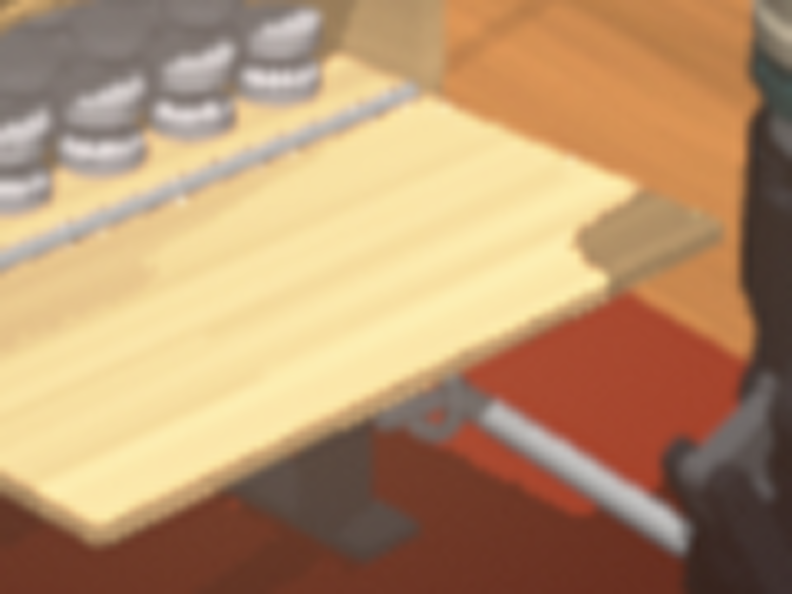

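>>> servo_tool(increments=[{"dx": 0.0,"dy": -0.02,"dz": -0.05,"ax": 0,"ay": 0,"az": 0,"claw": 1},{"dx": 0.0,"dy": -0.03,"dz": -0.1,"ax": 0,"ay": 0,"az": 0,"claw": 1},{"dx": 0.0,"dy": -0.03,"dz": -0.1,"ax": 0,"ay": 0,"az": 0,"claw": 1}])

```text
clock: 12.43
eef_pos: [436.4, -7.4, 122.3]
tool_rot: [-1.571, 0.001, -1.559]
force: [-0.8, 2.3, 1.2]
width: 19.0
```

>>> servo_tool(increments=[{"dx": 0.0,"dy": -0.02,"dz": -0.05,"ax": 0,"ay": 0,"az": 0,"claw": 1},{"dx": 0.0,"dy": -0.03,"dz": -0.1,"ax": 0,"ay": 0,"az": 0,"claw": 1},{"dx": 0.0,"dy": -0.03,"dz": -0.1,"ax": 0,"ay": 0,"az": 0,"claw": 1}])

```text
clock: 12.68
eef_pos: [436.5, -8.3, 121.3]
tool_rot: [-1.571, -0.0, -1.56]
force: [-0.7, 1.6, 1.2]
width: 18.7
```

Run:
```python
from h import *
snap('scene','s17');s=read_state();print(s['clock'],s['eef_pos'],s['force'],s['torque'],s['width'])
import cv2
for f in('s15','s16','s17'):crop(f,330,140,30,40,10,f+'e')
cv2.imwrite('pics/e17.png',np.hstack([cv2.imread(f'pics/{f}e.png') for f in('s15','s16')]+[cv2.imread('pics/s17e.png')])[:,:800])
```

```text
12.7333 [436.49895748  -8.40478942 121.30086323] [-0.81556155  2.47731867  0.78013536] [-0.04831451 -0.11510967  0.01079431] 19.409252319700848
```

View pics/e17.png

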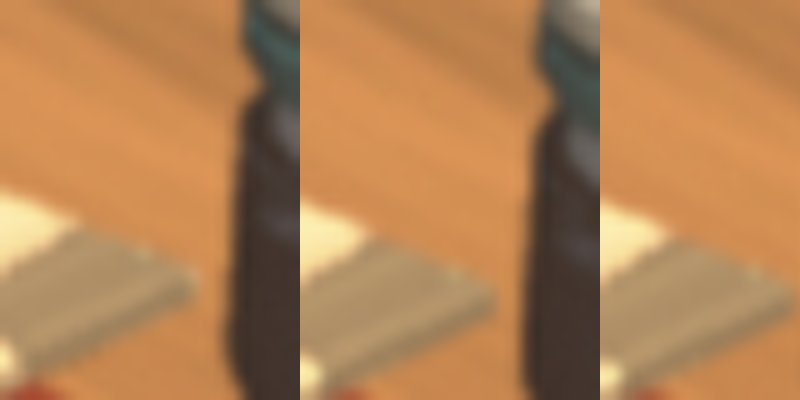

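>>> servo_tool(increments=[{"dx": 0.0,"dy": 0.05,"dz": -0.05,"ax": 0,"ay": 0,"az": 0,"claw": 1},{"dx": 0.0,"dy": 0.1,"dz": -0.1,"ax": 0,"ay": 0,"az": 0,"claw": 1},{"dx": 0.0,"dy": 0.1,"dz": -0.1,"ax": 0,"ay": 0,"az": 0,"claw": 1}])

```text
clock: 12.98
eef_pos: [436.6, -7.9, 120.4]
tool_rot: [-1.57, -0.001, -1.56]
force: [0.2, -1.0, 1.4]
width: 19.1
```

Run:
```python
from h import *
s=read_state();print(s['clock'],s['eef_pos'],s['force'],s['torque'],s['width'])
snap('scene','s18')
```

```text
12.9833 [436.63963983  -7.8538887  120.35588803] [ 0.18504972 -0.9907979   1.3720447 ] [-0.82291958 -0.08404802  0.07684913] 19.052739517060257
```

>>> servo_tool(increments=[{"dx": 0.0,"dy": 0.02,"dz": -0.05,"ax": 0,"ay": 0,"az": 0,"claw": 1},{"dx": 0.0,"dy": 0.05,"dz": -0.1,"ax": 0,"ay": 0,"az": 0,"claw": 1},{"dx": 0.0,"dy": 0.05,"dz": -0.1,"ax": 0,"ay": 0,"az": 0,"claw": 1}])

```text
clock: 13.28
eef_pos: [436.4, -6.8, 119.3]
tool_rot: [-1.571, -0.0, -1.56]
force: [-0.3, 0.0, 1.5]
width: 18.9
```

Run:
```python
from h import *
s=read_state();print(s['clock'],s['eef_pos'],s['force'],s['torque'],s['width'])
snap('scene','s19')
a=[load(f)['color'][140:220,240:352].astype(float).mean(2) for f in('s14','s15','s16','s17','s18','s19')]
# vertical shift of flap front edge via phase correlation on edge patch
for i in range(1,6):
    print(cv2.phaseCorrelate(a[i-1][10:70,30:110].copy(),a[i][10:70,30:110].copy()), np.abs(a[i]-a[i-1])[0:60,0:100].mean())
```

```text
13.2833 [436.40506878  -6.77181318 119.25765709] [-0.25319574  0.04276612  1.51468191] [-0.70892262 -0.11418684  0.02910676] 18.870360573087385
((1.6241141298423543, 0.7861226179741259), 0.10415654224997228) 11.130611111111111
((-0.10866939989825397, 0.9129100321406298), 0.8168639940157209) 3.5911666666666666
((-0.12134055492964535, 0.0890601224005465), 0.9889902228566579) 0.357111111111111
((0.07839970482033465, 0.10391538632624275), 1.001466190747177) 0.36133333333333334
((0.08891823842333935, 0.23514752622563861), 0.9383232920640453) 0.43972222222222224
```

Run:
```python
from h import *
snap('wrist','w19')
crop('w19',200,130,240,220,3,'w19c')
a=load('w4')['color'][140:180,270:365].astype(float).mean(2);b=load('w19')['color'][140:180,270:365].astype(float).mean(2)
print(cv2.phaseCorrelate(a,b))
crop('s19',240,135,140,105,5.7,'s19c')
```

```text
((0.11830002201589451, -0.9674300058846974), 0.9878651590514677)
```

View pics/w19c.png

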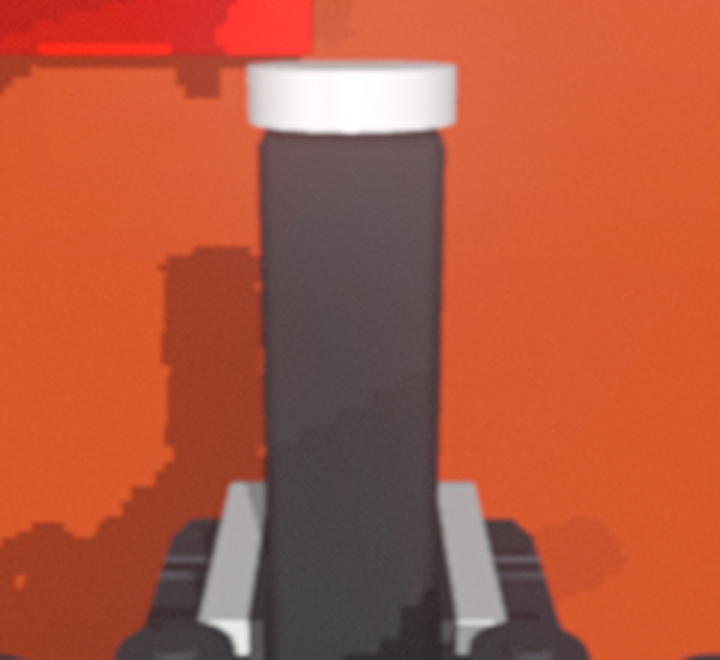

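View pics/s19c.png

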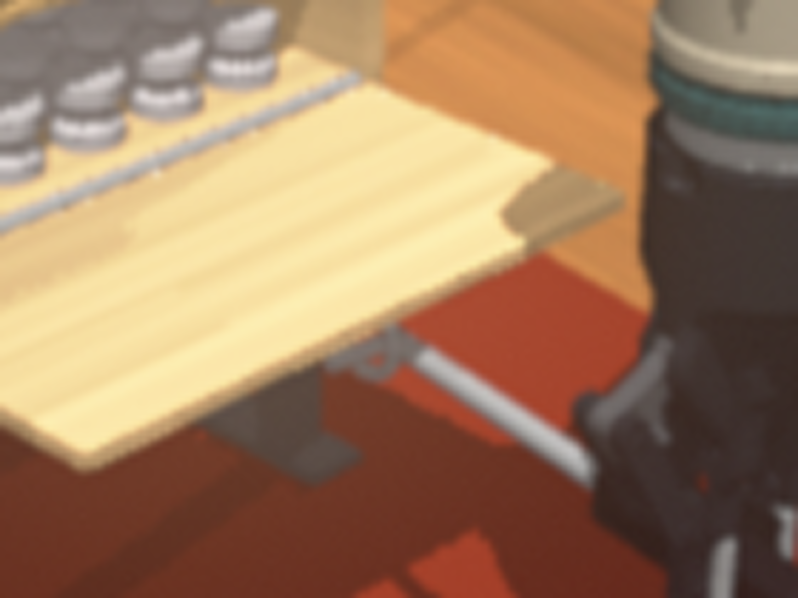

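>>> servo_tool(increments=[{"dx": 0.0,"dy": 0,"dz": -0.05,"ax": 0,"ay": 0,"az": 0,"claw": 1},{"dx": 0.0,"dy": 0,"dz": -0.1,"ax": 0,"ay": 0,"az": 0,"claw": 1},{"dx": 0.0,"dy": 0,"dz": -0.1,"ax": 0,"ay": 0,"az": 0,"claw": 1}])

```text
clock: 13.63
eef_pos: [436.4, -6.7, 118.2]
tool_rot: [-1.571, 0.0, -1.56]
force: [1.0, -0.6, 0.7]
width: 19.0
```

```bash
cat > cmpf.py <<'E'
from h import *
import sys
def st():
    s=read_state();print(s['clock'],s['eef_pos'].round(2),s['force'].round(2),s['torque'].round(2),round(s['width'],1))
def cmp(p,q):
    a,b=[load(f)['color'][140:220,240:352].astype(float).mean(2) for f in(p,q)]
    print(p,q,np.round(cv2.phaseCorrelate(a[10:70,30:110].copy(),b[10:70,30:110].copy())[0],2),np.abs(a-b)[0:60,0:100].mean().round(2))
st();snap('scene',sys.argv[2]);cmp(sys.argv[1],sys.argv[2])
E
python3 cmpf.py s19 s20
```

```text
13.6333 [436.37  -6.68 118.23] [ 0.97 -0.58  0.73] [-0.69 -0.14  0.05] 19.0
s19 s20 [-0.    0.04] 0.32
```

>>> servo_tool(increments=[{"dx": 0.0,"dy": 0,"dz": -0.05,"ax": 0,"ay": 0,"az": 0,"claw": 1},{"dx": 0.0,"dy": 0,"dz": -0.1,"ax": 0,"ay": 0,"az": 0,"claw": 1},{"dx": 0.0,"dy": 0,"dz": -0.1,"ax": 0,"ay": 0,"az": 0,"claw": 1}])

```text
clock: 13.93
eef_pos: [436.3, -6.7, 117.2]
tool_rot: [-1.571, 0.0, -1.56]
force: [0.5, -0.4, 1.6]
width: 18.7
```

```bash
python3 cmpf.py s20 s21
```

```text
13.9333 [436.3   -6.68 117.25] [ 0.54 -0.38  1.61] [-0.75 -0.14  0.  ] 18.7
s20 s21 [0.07 0.05] 0.31
```

Run:
```python
from h import *
snap('wrist','w21')
a=load('w19')['color'][140:180,270:365].astype(float).mean(2);b=load('w21')['color'][140:180,270:365].astype(float).mean(2)
print(cv2.phaseCorrelate(a,b))
crop('s21',330,150,40,30,20,'s21a');crop('s21',235,195,40,30,20,'s21b')
S=load('s21');global_=0
import h
for (cx,cy,yaw) in((491.54,-291.57,-1.433),(491.08,-289.63,-1.430)):
  h.CUP=np.array([cx,cy]);h.CY=yaw
  for t in (1.52,1.571):
   for off in(-4,0,4):
    for y in(-133,133):
     X=h.fromcup([-140*np.sin(t)+off*np.cos(t),y,180+140*np.cos(t)+off*np.sin(t)]);print(t,off,y,proj(S,X).round(1))
```

```text
((-0.11480986759996625, -0.06508908696937965), 0.9520832612916468)
1.52 -4 -133 [349.1 167.1]
1.52 -4 133 [253.6 212.2]
1.52 0 -133 [349.1 165.3]
1.52 0 133 [253.4 210.3]
1.52 4 -133 [349.2 163.6]
1.52 4 133 [253.3 208.3]
1.571 -4 -133 [348.9 170.1]
1.571 -4 133 [253.8 215.6]
1.571 0 -133 [349.  168.4]
1.571 0 133 [253.7 213.7]
1.571 4 -133 [349.1 166.7]
1.571 4 133 [253.6 211.8]
1.52 -4 -133 [349.9 167.2]
1.52 -4 133 [254.7 212.6]
1.52 0 -133 [349.9 165.5]
1.52 0 133 [254.6 210.6]
1.52 4 -133 [349.9 163.7]
1.52 4 133 [254.4 208.7]
1.571 -4 -133 [349.7 170.2]
1.571 -4 133 [254.9 215.9]
1.571 0 -133 [349.8 168.5]
1.571 0 133 [254.8 214. ]
1.571 4 -133 [349.9 166.8]
1.571 4 133 [254.7 212.2]
```

View pics/s21a.png

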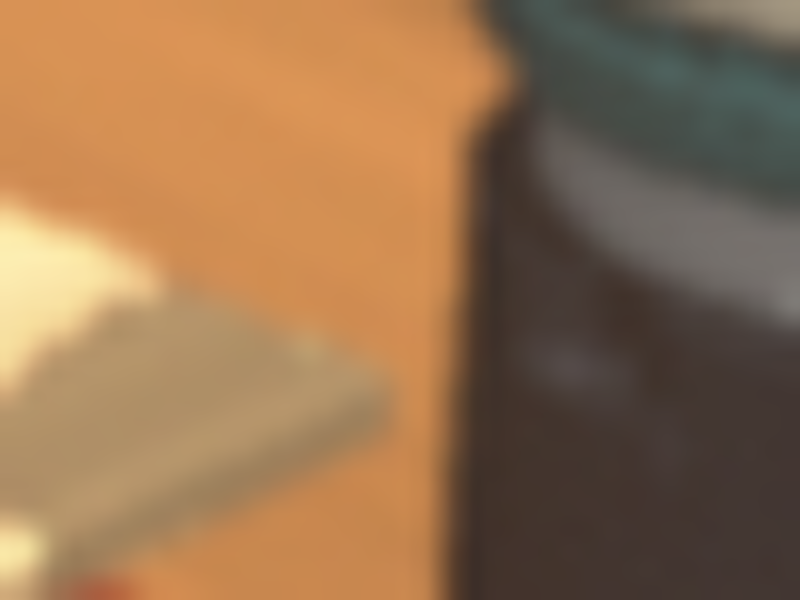

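View pics/s21b.png

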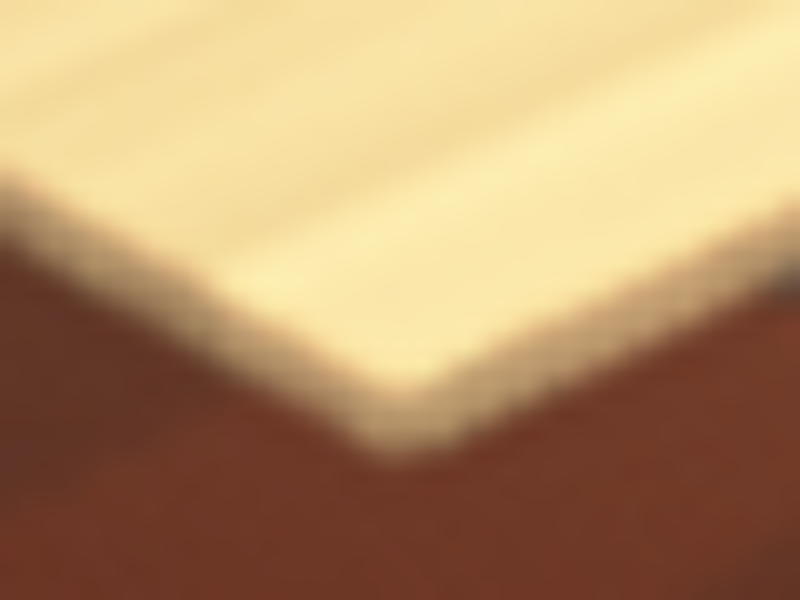

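>>> servo_tool(increments=[{"dx": 0.0,"dy": 0,"dz": 0.2,"ax": 0,"ay": 0,"az": 0,"claw": 1},{"dx": 0.0,"dy": 0,"dz": 0.4,"ax": 0,"ay": 0,"az": 0,"claw": 1},{"dx": 0.0,"dy": 0,"dz": 0.6,"ax": 0,"ay": 0,"az": 0,"claw": 1},{"dx": 0.0,"dy": 0,"dz": 0.6,"ax": 0,"ay": 0,"az": 0,"claw": 1}])

```text
clock: 14.37
eef_pos: [436.2, -6.4, 123.5]
tool_rot: [-1.571, 0.0, -1.56]
force: [0.7, -0.4, -2.0]
width: 18.9
```

```bash
python3 cmpf.py s21 s22; python3 -c "
from h import *
crop('s22',270,165,80,60,10,'s22c')"
```

```text
14.3667 [436.16  -6.37 123.54] [ 0.69 -0.44 -2.03] [ 0.06 -0.03 -0.06] 18.9
s21 s22 [ 0.24 -0.63] 0.82
```

View pics/s22c.png

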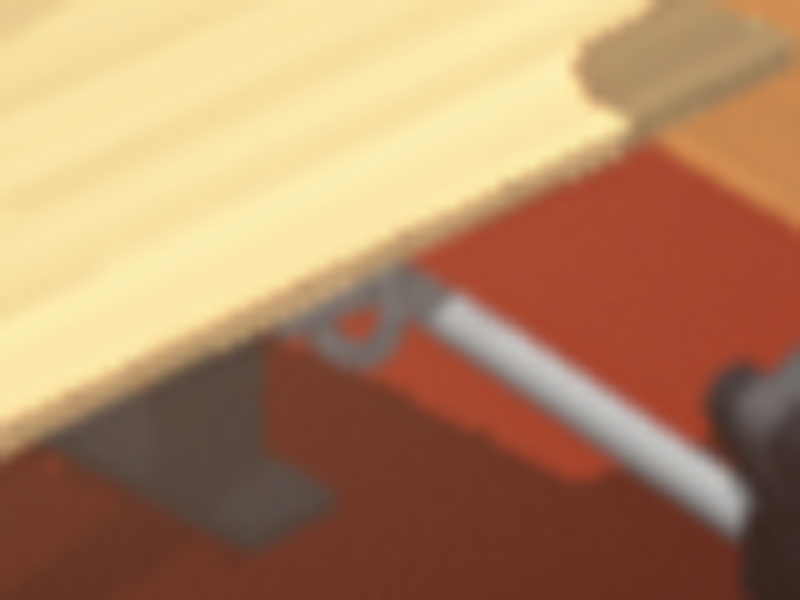

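```bash
cat > fl.py <<'E'
from h import *
import sys
for p,q in zip(sys.argv[1:-1],sys.argv[2:]):
    a,b=[load(f)['color'].astype(np.float64).mean(2) for f in(p,q)]
    o=[]
    for (y0,y1,x0,x1) in((200,226,240,272),(158,176,338,352)):
        o.append(np.round(cv2.phaseCorrelate(a[y0:y1,x0:x1].copy(),b[y0:y1,x0:x1].copy())[0],2)); o.append(np.abs(a-b)[y0:y1,x0:x1].mean().round(2))
    print(p,q,o)
E
python3 fl.py s15 s16 s17 s18 s19 s20 s21 s22
```

```text
s15 s16 [array([0.35, 1.67]), np.float64(11.08), array([1.53, 1.67]), np.float64(3.32)]
s16 s17 [array([-0.1 ,  0.65]), np.float64(0.39), array([0.96, 0.24]), np.float64(1.23)]
s17 s18 [array([-0.07,  0.47]), np.float64(0.37), array([-0.04, -0.18]), np.float64(0.85)]
s18 s19 [array([0.06, 0.54]), np.float64(0.35), array([ 0.58, -0.12]), np.float64(1.05)]
s19 s20 [array([0.09, 0.44]), np.float64(0.39), array([0.44, 0.21]), np.float64(0.5)]
s20 s21 [array([-0.05,  0.52]), np.float64(0.37), array([ 0.43, -0.09]), np.float64(0.39)]
s21 s22 [array([0.01, 0.42]), np.float64(0.36), array([ 0.54, -0.05]), np.float64(0.58)]
```

>>> servo_tool(increments=[{"dx": 0.7,"dy": 0.03,"dz": 0,"ax": 0,"ay": 0,"az": -0.04,"claw": 1},{"dx": 1.4,"dy": 0.06,"dz": 0,"ax": 0,"ay": 0,"az": -0.08,"claw": 1},{"dx": 2.1,"dy": 0.1,"dz": 0,"ax": 0,"ay": 0,"az": -0.12,"claw": 1},{"dx": 2.1,"dy": 0.1,"dz": 0,"ax": 0,"ay": 0,"az": -0.12,"claw": 1}])

```text
clock: 14.75
eef_pos: [458.9, -5.5, 123.3]
tool_rot: [-1.569, -0.0, -1.68]
force: [-0.9, 0.6, -2.0]
width: 19.0
```

>>> servo_tool(increments=[{"dx": -0.4,"dy": 0.04,"dz": 0,"ax": 0,"ay": 0,"az": 0,"claw": 1},{"dx": -0.8,"dy": 0.09,"dz": 0,"ax": 0,"ay": 0,"az": 0,"claw": 1},{"dx": -1.2,"dy": 0.13,"dz": 0,"ax": 0,"ay": 0,"az": 0,"claw": 1},{"dx": -1.2,"dy": 0.13,"dz": 0,"ax": 0,"ay": 0,"az": 0,"claw": 1}])

```text
clock: 15.08
eef_pos: [443.2, -4.2, 123.2]
tool_rot: [-1.573, 0.0, -1.68]
force: [-0.2, -0.6, -3.5]
width: 19.0
```

```bash
python3 cmpf.py s22 s23; python3 fl.py s21 s23; python3 -c "
from h import *
crop('s23',270,165,80,60,10,'s23c')"
```

```text
15.0833 [443.19  -4.2  123.2 ] [-0.17 -0.61 -3.47] [0.08 0.01 0.01] 19.0
s22 s23 [-0.07 -0.22] 1.61
s21 s23 [array([-0.01,  0.37]), np.float64(0.4), array([0.66, 0.27]), np.float64(8.61)]
```

View pics/s23c.png

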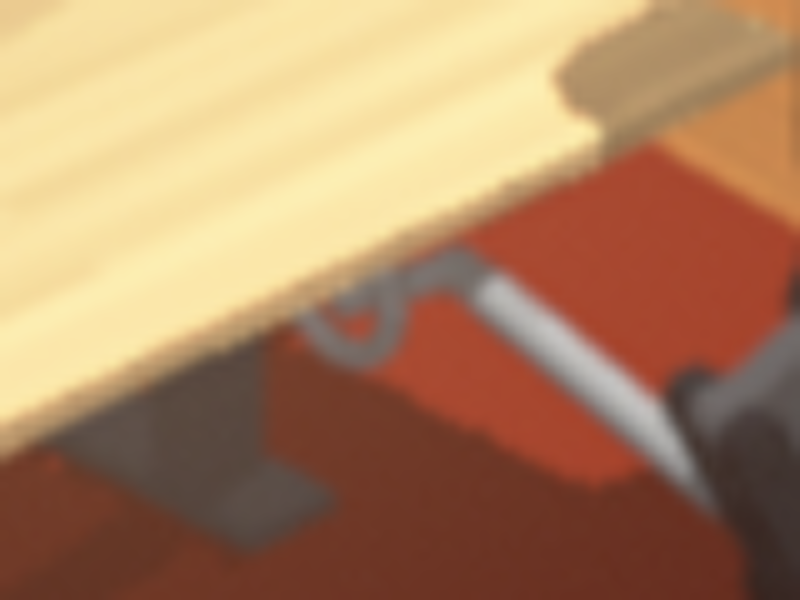

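>>> servo_tool(increments=[{"dx": -0.6,"dy": 0.06,"dz": 0,"ax": 0,"ay": 0,"az": 0,"claw": 1},{"dx": -1.2,"dy": 0.13,"dz": 0,"ax": 0,"ay": 0,"az": 0,"claw": 1},{"dx": -1.8,"dy": 0.2,"dz": 0,"ax": 0,"ay": 0,"az": 0,"claw": 1},{"dx": -2.4,"dy": 0.26,"dz": 0,"ax": 0,"ay": 0,"az": 0,"claw": 1},{"dx": -2.6,"dy": 0.28,"dz": 0,"ax": 0,"ay": 0,"az": 0,"claw": 1},{"dx": -2.6,"dy": 0.28,"dz": 0,"ax": 0,"ay": 0,"az": 0,"claw": 1}])

```text
clock: 15.63
eef_pos: [418.4, -1.5, 123.4]
tool_rot: [-1.572, 0.0, -1.68]
force: [-1.1, -0.9, -1.0]
width: 18.8
```

```bash
python3 cmpf.py s23 s24; python3 fl.py s21 s24; python3 -c "
from h import *
crop('s24',270,150,120,90,6.6,'s24c')"
```

```text
15.6333 [418.45  -1.47 123.36] [-1.1  -0.92 -0.96] [-0.02  0.03  0.06] 18.8
s23 s24 [0.11 0.17] 3.48
s21 s24 [array([0.07, 0.52]), np.float64(0.37), array([-0.87, -0.1 ]), np.float64(2.63)]
```

View pics/s24c.png

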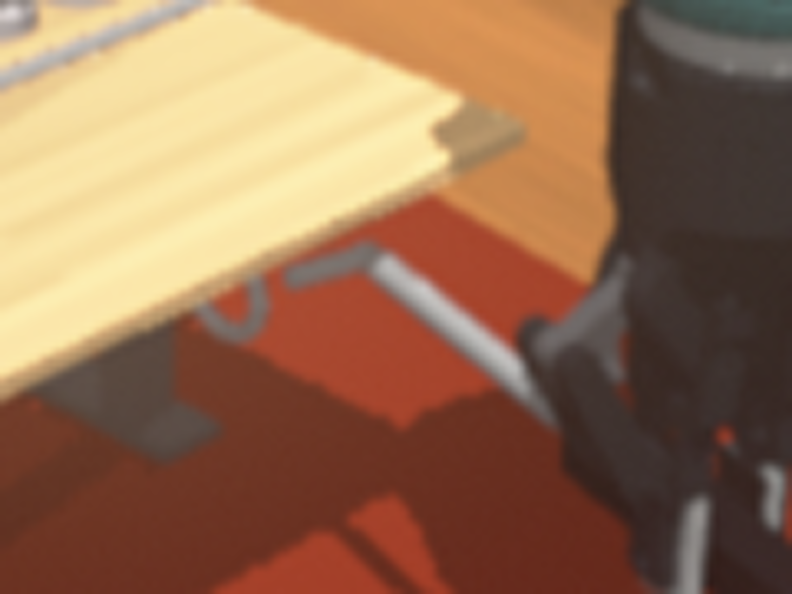

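Run:
```python
from h import *
S=load('s24')
for dz in(0,5,10):print(dz,proj(S,[398.4,-181.7,139.1+dz]))
```

```text
0 [324.34753307 191.12532182]
5 [324.41210004 189.05359897]
10 [324.47699951 186.9712075 ]
```

>>> servo_tool(increments=[{"dx": 0,"dy": 2,"dz": 0,"ax": 0,"ay": 0,"az": 0,"claw": 1},{"dx": 0,"dy": 5,"dz": 0,"ax": 0,"ay": 0,"az": 0,"claw": 1},{"dx": 1,"dy": 8,"dz": 0,"ax": 0,"ay": 0,"az": 0,"claw": 1},{"dx": 3,"dy": 11,"dz": 0,"ax": 0,"ay": 0,"az": 0,"claw": 1},{"dx": 5,"dy": 14,"dz": 0.5,"ax": 0,"ay": 0,"az": 0,"claw": 1},{"dx": 7.5,"dy": 17,"dz": 1,"ax": 0,"ay": 0,"az": 0,"claw": 1},{"dx": 9,"dy": 18,"dz": 1,"ax": 0,"ay": 0,"az": 0,"claw": 1},{"dx": 9,"dy": 18,"dz": 1,"ax": 0,"ay": 0,"az": 0,"claw": 1}])

```text
clock: 16.35
eef_pos: [513.9, 183.2, 133.7]
tool_rot: [-1.565, 0.003, -1.674]
force: [1.7, 0.3, -1.3]
width: 19.1
```

```bash
python3 cmpf.py s24 s25
python3 - <<'E'
from h import *
snap('top','t25'); snap('wrist','w25')
crop('s25',290,150,200,150,4,'s25c')
E
```

```text
16.35 [513.88 183.23 133.65] [ 1.67  0.3  -1.27] [ 0.05 -0.05  0.01] 19.1
s24 s25 [-0.03  0.16] 1.89
```

View pics/s25c.png

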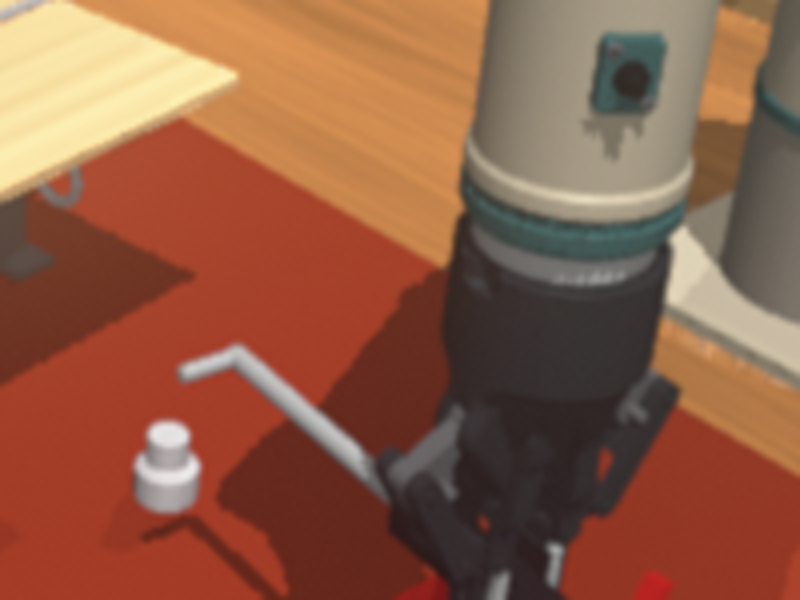

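View pics/t25.png

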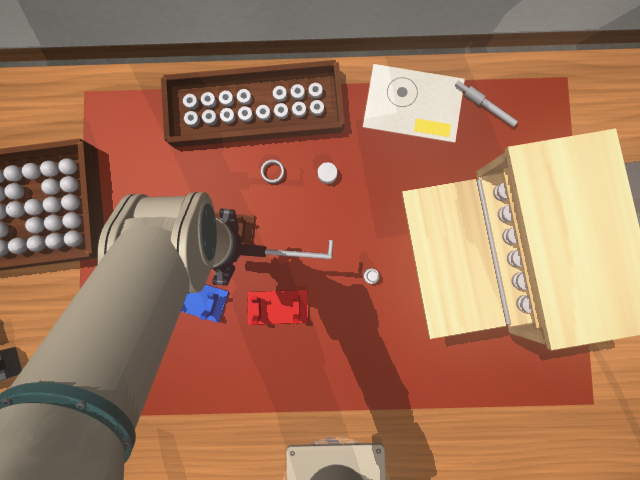

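Run:
```python
from h import *
s=read_state();print(s['clock'],s['eef_pos'].round(2),s['tool_rot'].round(4),s['force'].round(2),s['width'])
crop('t25',230,220,120,60,6,'t25c')
```

```text
16.5 [508.62 177.64 132.9 ] [-1.5721e+00 -1.1000e-03 -1.6802e+00] [-0.69 -0.28 -1.64] 18.90671372664376
```

View pics/t25c.png

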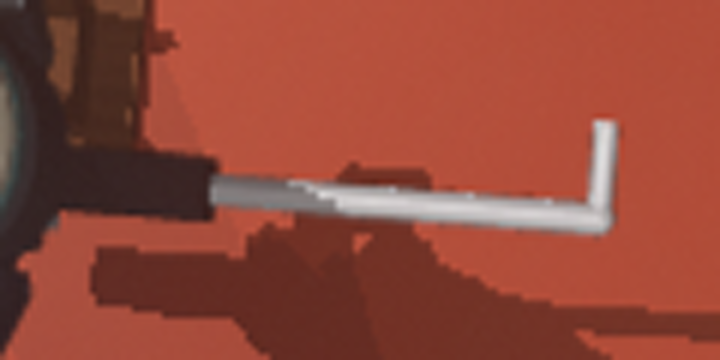

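>>> servo_tool(increments=[{"dx": 2.0,"dy": 2.0,"dz": 0,"ax": 0,"ay": 0,"az": 0,"claw": 1},{"dx": 4,"dy": 4,"dz": -1.5,"ax": 0,"ay": 0,"az": 0,"claw": 1},{"dx": 5.3,"dy": 5.4,"dz": -3,"ax": 0,"ay": 0,"az": 0,"claw": 1},{"dx": 5.7,"dy": 5.9,"dz": -4,"ax": 0,"ay": 0,"az": 0,"claw": 1},{"dx": 5.7,"dy": 5.9,"dz": -4,"ax": 0,"ay": 0,"az": 0,"claw": 1},{"dx": 5.7,"dy": 5.9,"dz": -4,"ax": 0,"ay": 0,"az": 0,"claw": 1}])

```text
clock: 17.0
eef_pos: [564.7, 235.4, 92.6]
tool_rot: [-1.574, -0.002, -1.681]
force: [-0.5, -0.5, -2.8]
width: 18.7
```

Run:
```python
from h import *
snap('scene','s26'); snap('top','t26')
s=read_state();print(s['clock'],s['eef_pos'].round(2),s['tool_rot'].round(4),s['force'].round(2),s['width'])
crop('s26',310,260,140,150,4,'s26c')
```

```text
17.1 [565.69 235.33  93.92] [-1.5714e+00 -1.2000e-03 -1.6820e+00] [-0.79 -0.02 -1.78] 19.027097371896
```

View pics/s26c.png

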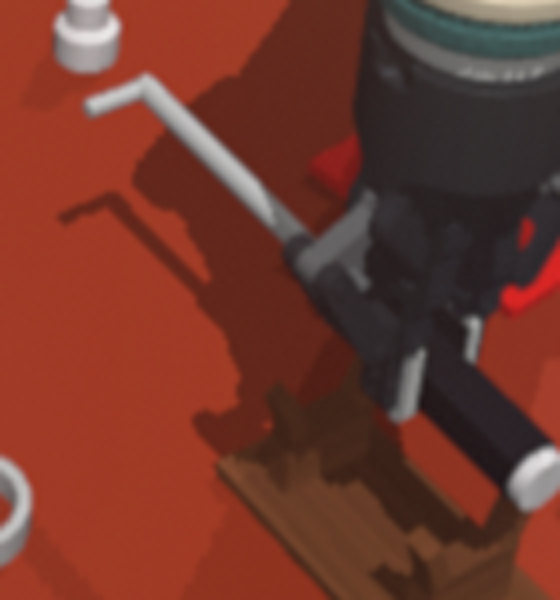

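>>> servo_tool(increments=[{"dx": 0,"dy": 0.12,"dz": -1.5,"ax": 0,"ay": 0,"az": 0,"claw": 1},{"dx": 0,"dy": 0.12,"dz": -3,"ax": 0,"ay": 0,"az": 0,"claw": 1},{"dx": 0,"dy": 0.12,"dz": -4,"ax": 0,"ay": 0,"az": 0,"claw": 1},{"dx": 0,"dy": 0.12,"dz": -4.8,"ax": 0,"ay": 0,"az": 0,"claw": 1},{"dx": 0,"dy": 0.12,"dz": -5.4,"ax": 0,"ay": 0,"az": 0,"claw": 1},{"dx": 0,"dy": 0.12,"dz": -5.7,"ax": 0,"ay": 0,"az": 0,"claw": 1},{"dx": 0,"dy": 0.12,"dz": -5.8,"ax": 0,"ay": 0,"az": 0,"claw": 1},{"dx": 0,"dy": 0.12,"dz": -5.8,"ax": 0,"ay": 0,"az": 0,"claw": 1}])

```text
clock: 17.77
eef_pos: [566.5, 238.3, 35.7]
tool_rot: [-1.571, -0.0, -1.68]
force: [0.2, 0.3, -2.1]
width: 19.2
```

Run:
```python
from h import *
snap('wrist','w27');snap('scene','s27')
s=read_state();print(s['clock'],s['eef_pos'].round(2),s['tool_rot'].round(4),s['force'].round(2),s['torque'].round(2),s['width'])
crop('s27',320,290,140,145,4,'s27c')
```

```text
17.8667 [566.9  238.8   35.82] [-1.5697e+00  6.0000e-04 -1.6798e+00] [-0.23 -0.74 -2.9 ] [ 0.03 -0.    0.04] 18.928835289945173
```

View pics/w27.png

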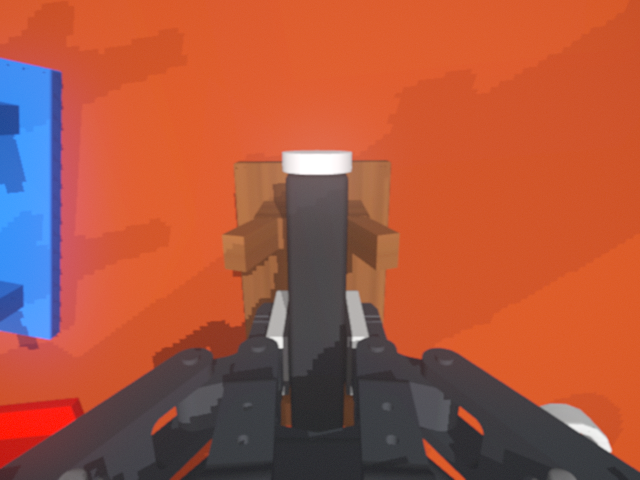

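View pics/s27c.png

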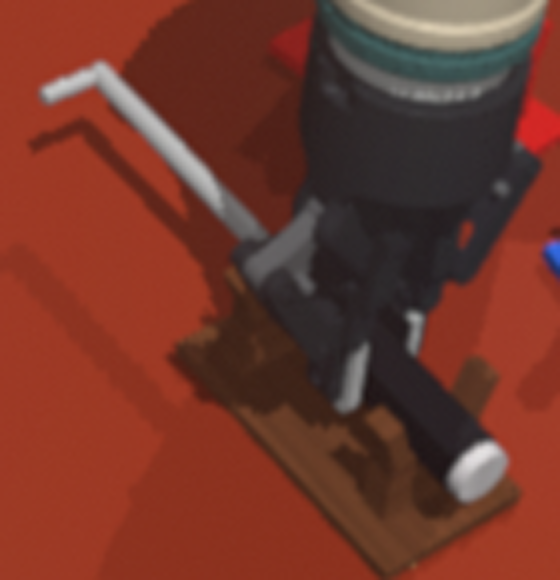

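>>> servo_tool(increments=[{"dx": -0.13,"dy": -0.2,"dz": -0.05,"ax": 0,"ay": 0,"az": 0,"claw": 1},{"dx": -0.13,"dy": -0.2,"dz": -0.1,"ax": 0,"ay": 0,"az": 0,"claw": 1},{"dx": -0.13,"dy": -0.2,"dz": -0.15,"ax": 0,"ay": 0,"az": 0,"claw": 1},{"dx": -0.13,"dy": -0.2,"dz": -0.15,"ax": 0,"ay": 0,"az": 0,"claw": 1}])

```text
clock: 18.2
eef_pos: [565.8, 237.1, 35.2]
tool_rot: [-1.57, 0.002, -1.68]
force: [-1.3, 0.3, 6.6]
width: 18.8
```

Run:
```python
from h import *
s=read_state();print(s['clock'],s['eef_pos'].round(2),s['tool_rot'].round(4),s['force'].round(2),s['torque'].round(2),s['width'])
```

```text
18.2 [565.78 237.13  35.17] [-1.5695e+00  1.6000e-03 -1.6798e+00] [-1.34  0.27  6.58] [0.45 0.27 0.05] 18.79259783677219
```

>>> servo_tool(increments=[{"dx": 0,"dy": 0,"dz": 0,"ax": 0,"ay": 0,"az": 0,"claw": 0.4},{"dx": 0,"dy": 0,"dz": 0,"ax": 0,"ay": 0,"az": 0,"claw": 0.2},{"dx": 0,"dy": 0,"dz": 0,"ax": 0,"ay": 0,"az": 0,"claw": 0},{"dx": 0,"dy": 0,"dz": 0,"ax": 0,"ay": 0,"az": 0,"claw": -0.4},{"dx": 0,"dy": 0,"dz": 0,"ax": 0,"ay": 0,"az": 0,"claw": -1},{"dx": 0,"dy": 0,"dz": 0,"ax": 0,"ay": 0,"az": 0,"claw": -1},{"dx": 0,"dy": 0,"dz": 0,"ax": 0,"ay": 0,"az": 0,"claw": -1},{"dx": 0,"dy": 0,"dz": 0,"ax": 0,"ay": 0,"az": 0,"claw": -1}])

```text
clock: 18.87
eef_pos: [565.1, 236.6, 33.8]
tool_rot: [-1.571, -0.0, -1.68]
force: [0.1, -0.4, -0.3]
width: 85.3
```

>>> servo_tool(increments=[{"dx": 0,"dy": 0,"dz": 1,"ax": 0,"ay": 0,"az": 0,"claw": -1},{"dx": 0,"dy": 0,"dz": 3,"ax": 0,"ay": 0,"az": 0,"claw": -1},{"dx": 0,"dy": 0,"dz": 6,"ax": 0,"ay": 0,"az": 0,"claw": -1},{"dx": 0,"dy": 0,"dz": 10,"ax": 0,"ay": 0,"az": 0,"claw": -1},{"dx": 0,"dy": 0,"dz": 13,"ax": 0,"ay": 0,"az": 0,"claw": -1},{"dx": 0,"dy": 0,"dz": 16,"ax": 0,"ay": 0,"az": 0,"claw": -1},{"dx": 0,"dy": 0,"dz": 20,"ax": 0,"ay": 0,"az": 0,"claw": -1},{"dx": 0,"dy": 4,"dz": 22,"ax": 0,"ay": 0,"az": 0,"claw": -1}])

```text
clock: 19.53
eef_pos: [568.8, 264.5, 259.2]
tool_rot: [-1.563, -0.003, -1.693]
force: [2.9, -1.6, 0.7]
width: 85.6
```

>>> servo_tool(increments=[{"dx": -4,"dy": 4,"dz": 0,"ax": 0,"ay": 0,"az": 0,"claw": -1},{"dx": -8,"dy": 8,"dz": 0,"ax": 0,"ay": 0,"az": 0,"claw": -1},{"dx": -11,"dy": 11,"dz": 0,"ax": 0,"ay": 0,"az": 0,"claw": -1},{"dx": -14,"dy": 14,"dz": 0,"ax": 0,"ay": 0,"az": 0,"claw": -1},{"dx": -17,"dy": 17,"dz": 0,"ax": 0,"ay": 0,"az": 0,"claw": -1},{"dx": -20,"dy": 20,"dz": 0,"ax": 0,"ay": 0,"az": 0,"claw": -1},{"dx": -20,"dy": 20,"dz": 0,"ax": 0,"ay": 0,"az": 0,"claw": -1},{"dx": -20,"dy": 20,"dz": 0,"ax": 0,"ay": 0,"az": 0,"claw": -1}])

```text
clock: 20.2
eef_pos: [357.0, 481.0, 252.4]
tool_rot: [-1.576, 0.003, -1.668]
force: [-1.1, 0.7, -0.1]
width: 85.7
```

```bash
python3 - <<'E'
from h import *
snap('top','t30');snap('scene','s30')
s=read_state();print(s['clock'],s['eef_pos'].round(2),s['force'].round(2),s['width'])
crop('t30',170,190,160,80,5,'t30c')
crop('s30',320,290,140,145,4,'s30c')
E
python3 fl.py s21 s30
```

```text
20.3 [363.48 475.09 252.93] [ 1.26 -1.14  0.12] 84.91143985340865
s21 s30 [array([0.01, 0.57]), np.float64(0.75), array([2.09, 3.22]), np.float64(26.42)]
```

View pics/t30c.png

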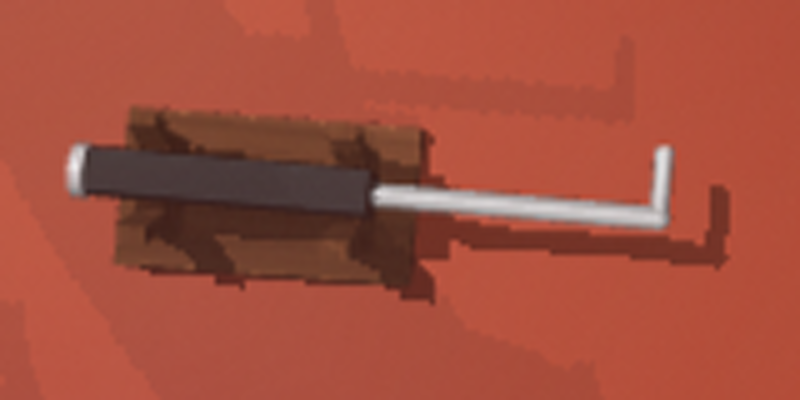

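View pics/s30.png

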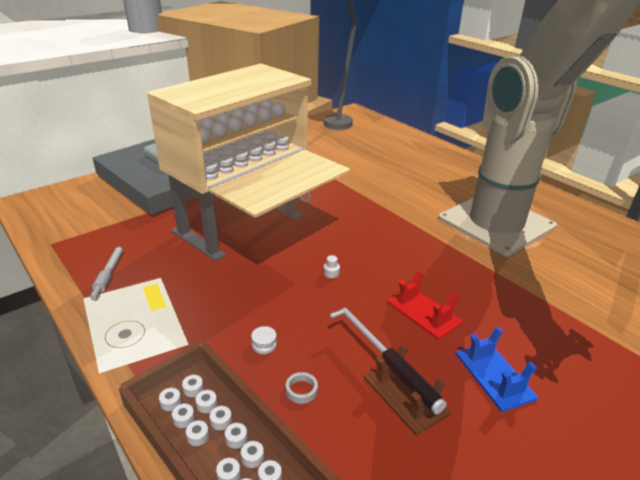

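View pics/s30c.png

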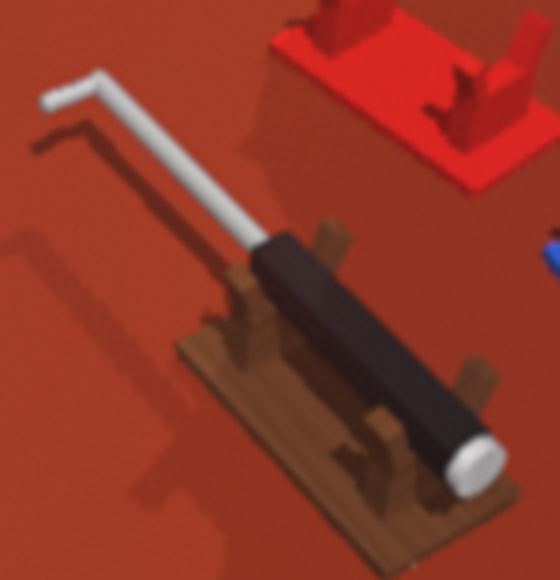

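```bash
python3 -c "
from h import *
print(finish_job())"
```

```text
the job is handed in; nothing more can be done
None
```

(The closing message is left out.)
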